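# Reset and restock the scent-tin dispenser bays

### The arm

A 6-joint arm with a two-finger parallel gripper is mounted at the origin on the work surface. World frame = base frame: x ahead of the robot, y to its left, z up, the work surface at z = 0. Lengths are in m, angles in rad, forces in N, time in s.
With the tool pointing down it reaches from about 0.375 to 0.9 m from the base axis. Payload 3.1 kg.
Tool frame: the origin (TCP) lies midway between the tips of the shut fingers; the grasp point (between the pads) lies 19 mm behind it; z points along the fingers, y is the line along which they close (so a half turn about z gives the same grasp; the last joint's range is limited). The gripper opens to 87 mm and grips with 3 to 60 N. Pads are 19 mm wide; open, the fingers measure 117 mm over their backs; the gripper's body (75 mm by 190 mm) begins 51 mm behind the grasp point.
Start: joints at [1.111, 0.527, 1.433, -0, 1.181, -0.178], TCP at [0.173, 0.601, 0.187] pointing down, gripper open.
Joint ranges: [-3.08, 3.08], [-0.75, 2.2], [0.22, 2.44], [-1.43, 4.57], [0, 2.65], [-2.85, 2.85]. Speed limits (rad/s): [2.79, 2.79, 3.14, 3.14, 3.14, 3.14].

### API

Orientations are given as a unit quaternion [x, y, z, w].
In Python, from rig import get_obs, cams, job gives the robot as it stands.
- The arm moves only by the tool servo_tool, never from a script. Its argument "moves" is text: rows parted by semicolons, each of 5 numbers parted by spaces: the shift along the tool's x, y, z in m, then the turn about the tool's z in degrees, then the finger opening in m, from 0 to 0.087. In form: dx dy dz spin claw; .... A call has 1 to 10 rows; each row is the pose to reach, as a shift and turn from the pose commanded when the call began, along the tool's axes at that moment; what a row does not reach only later rows make up. A row lasts 1/12 s, in which the tool goes at most 41.7 mm and 7.16 degrees, less where a joint would pass 70% of its speed; a pose out of reach is approached as far as the arm can. A call with a gripper value outside its range is refused whole. The fingers move at their own pace and stop on an object; "grip_force" is the grip in N (left out, the last holds). Time passes only in rows, so rows that repeat a pose let the fingers close. It gives the time, the measured TCP pose, the force, the opening and the grip force at its end, in the units of the state.
- get_obs(): the state, without advancing time (a new reading comes with each control period).
- cams.camera(name): name is "scene" or "top" or "wrist"; returns the picture (420x560x3 uint8, blue, green, red); there is no depth.
- cams.camera_model(name): a dict with "fx", "fy", "cx", "cy" (pixels), "dist" ([k1, k2, p1, p2, k3] as OpenCV has them; the pictures are not rectified), "R" (3x3) and "t" (3): a world point X has camera coordinates R X + t. Camera axes: x right, y down, z forward; pixel columns grow to the right and rows downward; lengths in m; the calibration is good to about 2 mm. A picture is of the moment at which its call begins: read the wrist's pose just before it. camera_model takes no time and is no camera call; for the wrist camera it gives the pose at the moment of the call.
- job.hand_in(): hands the job in; it is judged then, once.
The state is a dict: "time": time; "q": joint angles; "joint_velocities": joint speeds; "joint_torque": joint torques, N m; "position": TCP position; "tool_rot": TCP orientation; "ft_force": force on the tool from outside, world axes, zero at the start; "moment": the same for the moment, N m; "grip_width": finger opening in m; "grip_force": force on a finger pad.
Only numpy, scipy, OpenCV 4.12 (cv2) and the standard library are available. Lean on these libraries where they do the work, as an engineer would, in place of code of your own. Each camera call takes 0.05 s, during which the arm holds its last target. There are 200 camera calls.

### The job

First swing the service lever over, away from you, as far as it goes. Take the flat gauge from its stand and, with its blade, gently push the reset shoe in the slot of each of the three dispenser bays down until you feel it come up solid at its home stop, which lies at a different depth in each; then put the gauge back in its stand, fully home. Stand every scent tin that is on the counter upright on the round pad of a bay's tray, one tin to a bay, swing the service lever fully back towards you, and leave the squeegee, tire gauge and tokens alone.

Things in the scene. Friction and masses are not known exactly. Their poses are not given: they have to be found in the camera images.
- bay_a: one of three outwardly alike scent dispenser bays, fixed: an aluminium housing 60 (x) x 90 (y) x 90 high, and before it (its -x side, towards the robot) a flat rimless steel tray 120 (x) x 90 (y) x 6 high reaching from 30 to 150 in front of the origin. Origin on the counter, straight below the middle of the slot; x from tray to housing, z up
- bay_a_slot (a point): middle of the slot's mouth on the housing's top, 90 above the counter: an upright slot 8 (bay x) by 32 (bay y) with square edges and a thin black surround. Axes as the bay's
- bay_a_tray (a point): middle of the round black rubber pad (72 across, flush) on the bay's tray, 6 above the counter and 95 in front of the slot: where a tin stands
- shoe_a (a joint): the reset shoe, a brass block sliding down in this bay's slot, in m: at q its flat top is 20 mm + q below the mouth. It starts at 0 to 0.010, slides with about 4 N of drag, stays where it is left, and meets a solid stop (home) somewhere between 0.025 and 0.050, in each bay elsewhere; this cannot be seen and must be felt. Fingers do not fit in the slot
- bay_b: one of three outwardly alike scent dispenser bays, fixed: an aluminium housing 60 (x) x 90 (y) x 90 high, and before it (its -x side, towards the robot) a flat rimless steel tray 120 (x) x 90 (y) x 6 high reaching from 30 to 150 in front of the origin. Origin on the counter, straight below the middle of the slot; x from tray to housing, z up
- bay_b_slot (a point): middle of the slot's mouth on the housing's top, 90 above the counter: an upright slot 8 (bay x) by 32 (bay y) with square edges and a thin black surround. Axes as the bay's
- bay_b_tray (a point): middle of the round black rubber pad (72 across, flush) on the bay's tray, 6 above the counter and 95 in front of the slot: where a tin stands
- shoe_b (a joint): the reset shoe, a brass block sliding down in this bay's slot, in m: at q its flat top is 20 mm + q below the mouth. It starts at 0 to 0.010, slides with about 4 N of drag, stays where it is left, and meets a solid stop (home) somewhere between 0.025 and 0.050, in each bay elsewhere; this cannot be seen and must be felt. Fingers do not fit in the slot
- bay_c: one of three outwardly alike scent dispenser bays, fixed: an aluminium housing 60 (x) x 90 (y) x 90 high, and before it (its -x side, towards the robot) a flat rimless steel tray 120 (x) x 90 (y) x 6 high reaching from 30 to 150 in front of the origin. Origin on the counter, straight below the middle of the slot; x from tray to housing, z up
- bay_c_slot (a point): middle of the slot's mouth on the housing's top, 90 above the counter: an upright slot 8 (bay x) by 32 (bay y) with square edges and a thin black surround. Axes as the bay's
- bay_c_tray (a point): middle of the round black rubber pad (72 across, flush) on the bay's tray, 6 above the counter and 95 in front of the slot: where a tin stands
- shoe_c (a joint): the reset shoe, a brass block sliding down in this bay's slot, in m: at q its flat top is 20 mm + q below the mouth. It starts at 0 to 0.010, slides with about 4 N of drag, stays where it is left, and meets a solid stop (home) somewhere between 0.025 and 0.050, in each bay elsewhere; this cannot be seen and must be felt. Fingers do not fit in the slot
- gauge: the flat gauge: steel blade 4 thick (its x) x 24 wide (y) x 85 long, then a shoulder 16 x 46 x 8, then a black grip 16 thick (x) x 36 wide (y) x 62 tall (93 to 155 above the tip). 160 g. Origin at the middle of the blade tip, z up along the blade. It starts upright in the stand, x and y along the stand's, shoulder on the stand's top, tip 7 above the counter
- stand: the gauge's stand: a grey plastic block 60 (x) x 80 (y) x 92 high, fixed, with an upright through slot 10 (x) by 34 (y). Origin on the counter below the middle of the slot, z up
- stand_slot (a point): middle of the mouth of the stand's slot, 92 above the counter; axes as the stand's
- tin_a: a round scent tin, 60 across, 50 tall, 140 to 280 g, closed; standing on the counter at the start, may be absent. Origin at the centre of its underside, z up along its axis. The tins are interchangeable
- tin_b: a round scent tin, 60 across, 50 tall, 140 to 280 g, closed; standing on the counter at the start, may be absent. Origin at the centre of its underside, z up along its axis. The tins are interchangeable
- tin_c: a round scent tin, 60 across, 50 tall, 140 to 280 g, closed; standing on the counter at the start, may be absent. Origin at the centre of its underside, z up along its axis. The tins are interchangeable
- service_base: base block of the service lever, 70 (x) x 50 (y) x 25 high, fixed. Origin at the centre of its underside, z up. The lever pivots about the block's y axis, 22 above the origin
- service_tip (a point): middle of the black ball (26 across) at the lever's end, 90 from the pivot
- service (a joint): the service lever: at 0 it leans 0.5 rad from upright to the base's -x (towards the robot), at 1.0, the far stop, 0.5 rad to +x; upright at 0.5. It turns easily (under 2 N at the ball) and stays where it is left
- squeegee: bystander: red squeegee, head 150 long in y, lying beyond the bays, its 120 long black handle pointing away from the robot
- tire_gauge: bystander: aluminium tire gauge 136 long, lying near the robot
- tokens: bystander: stack of brass tokens, 30 across, 30 tall, near the robot

How it is judged:
On the way, in this order (a step that is already met when the one before it is completed fails the run):
1. the service lever has been swung away from the robot, to service (value of joint service above 0.85 rad), for 0.2 s.
2. the shoes of all three bays have been pushed down to their home stops (value of joint shoe_a above 0.025 m and value of joint shoe_b above 0.035 m and value of joint shoe_c above 0.045 m), for 0.2 s.
3. then the gauge is back in its stand, shoulder down on it (horizontal distance between gauge and stand below 0.012 m and z of gauge in the frame of stand below 0.014 m and angle between gauge's own z axis and vertical below 0.12 rad), for 0.2 s.
At the end, for the whole second after the job is handed in: Lever within 0.15 rad of its first stop; all shoes within 3 mm of home; gauge upright in its stand, shoulder within 7 mm of its top; every tin present upright on a tray, within 25 mm of the pad middle, one to a bay, released and at rest (all of step 2 and all of step 3 and value of joint service below 0.15 rad and linear speed of each of gauge, tin_a, tin_b, tin_c below 0.02 m/s and ((horizontal distance between tin_a and bay_a_tray below 0.025 m and z of tin_a in the frame of bay_a_tray between -0.004 and 0.006 m) or (horizontal distance between tin_a and bay_b_tray below 0.025 m and z of tin_a in the frame of bay_b_tray between -0.004 and 0.006 m) or (horizontal distance between tin_a and bay_c_tray below 0.025 m and z of tin_a in the frame of bay_c_tray between -0.004 and 0.006 m)) and angle between each of tin_a, tin_b, tin_c's own z axis and vertical below 0.12 rad and ((horizontal distance between tin_b and bay_a_tray below 0.025 m and z of tin_b in the frame of bay_a_tray between -0.004 and 0.006 m) or (horizontal distance between tin_b and bay_b_tray below 0.025 m and z of tin_b in the frame of bay_b_tray between -0.004 and 0.006 m) or (horizontal distance between tin_b and bay_c_tray below 0.025 m and z of tin_b in the frame of bay_c_tray between -0.004 and 0.006 m)) and ((horizontal distance between tin_c and bay_a_tray below 0.025 m and z of tin_c in the frame of bay_a_tray between -0.004 and 0.006 m) or (horizontal distance between tin_c and bay_b_tray below 0.025 m and z of tin_c in the frame of bay_b_tray between -0.004 and 0.006 m) or (horizontal distance between tin_c and bay_c_tray below 0.025 m and z of tin_c in the frame of bay_c_tray between -0.004 and 0.006 m))); the robot touches nothing.
It fails at once if the gauge is pressed or knocked against a bay with more than 60 N (contact force between gauge and bay_a above 60 N or contact force between gauge and bay_b above 60 N or contact force between gauge and bay_c above 60 N).
It fails at once if a bystander (squeegee, tire gauge, tokens) is moved more than 30 mm (distance of any of squeegee, tire_gauge, tokens from where it was at the start of the episode above 0.03 m).
Of tin_a, tin_b, tin_c only 2 to 3 are there at a start; the rules pass over those that are not, and their reading is None.
At some moment in a run one of tin_a, tin_b, tin_c may be knocked a few centimetres aside while the robot is not near it.
It also fails if it takes over 210 s, if anything falls off the work surface, if the arm or the gripper's body presses on something with over 40 N, if the wrist force passes 120 N, or if a joint passes its speed limit or range.

## Working session

There is one attempt and no reset: what is moved stays moved. The work goes in short steps, Python scripts to look and compute and a tool call to move; the robot and the scene stay as the last step left them, time stands still between calls to the robot, and variables do not carry over. Pictures are saved under pics/ and viewed, at most 14 in all, crops included, and the job is handed in when it is done.

Besides the shell and the picture viewer there is one more tool, called after "Request:" as name(argument=value, ...) on one line, values as JSON. servo_tool: Moves the arm, as the interface text tells. Its arguments: {"type":"object","properties":{"moves":{"type":"string"},"grip_force":{"type":"number"}},"required":["moves"]}

```bash
mkdir -p pics
cat > h.py <<'E'
import numpy as np, cv2
from rig import get_obs, cams, job
def cam(n):
    m=cams.camera_model(n); im=cams.camera(n); return im,m
def K(m): return np.array([[m['fx'],0,m['cx']],[0,m['fy'],m['cy']],[0,0,1]])
def ray(m,uv,z):
    p=cv2.undistortPoints(np.array(uv,float).reshape(-1,1,2),K(m),np.array(m['dist'],float)).reshape(-1,2)
    R=np.array(m['R']);t=np.array(m['t']);c=-R.T@t
    d=np.c_[p,np.ones(len(p))]@R
    return c+d*((z-c[2])/d[:,2])[:,None]
def proj(m,X):
    R=np.array(m['R']);t=np.array(m['t'])
    return cv2.projectPoints(np.array(X,float).reshape(-1,1,3),cv2.Rodrigues(R)[0],t,K(m),np.array(m['dist'],float))[0].reshape(-1,2)
E
python3 - <<'E'
from h import *
for n in("top","scene"):
    im,m=cam(n); cv2.imwrite(f"pics/{n}0.png",im); np.save(n,im)
    R=np.array(m['R']);print(n,-R.T@np.array(m['t']),R[2])
print({k:np.round(v,3) for k,v in get_obs().items()})
E
```

```text
top [0.36803767 0.0604701  1.21996274] [ 0.17961787 -0.00272158 -0.98373269]
scene [ 1.00426066 -0.17923719  0.79355935] [-0.49078691  0.2676448  -0.82915286]
{'time': np.float64(0.1), 'q': array([ 1.112,  0.528,  1.434, -0.   ,  1.181, -0.178]), 'joint_velocities': array([-0.   , -0.001, -0.005, -0.001,  0.001,  0.   ]), 'joint_torque': array([-1.0000e-03, -4.4098e+01, -1.7715e+01,  6.4000e-02,  5.3000e-02,
       -0.0000e+00]), 'position': array([0.173, 0.6  , 0.186]), 'tool_rot': array([ 0.14 ,  0.99 , -0.001, -0.   ]), 'ft_force': array([-1.174,  0.653,  0.351]), 'moment': array([-0.042, -0.008, -0.017]), 'grip_force': np.float64(0.0), 'grip_width': np.float64(0.087)}
```

View pics/top0.png

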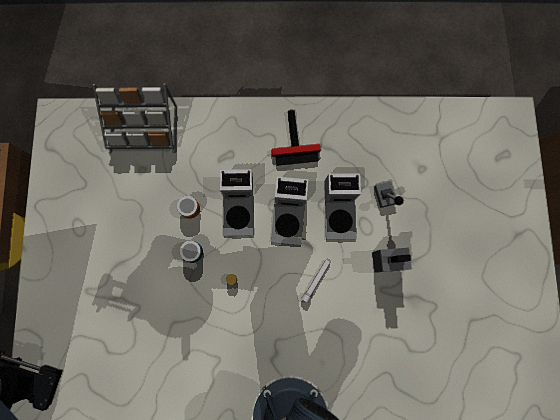

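View pics/scene0.png

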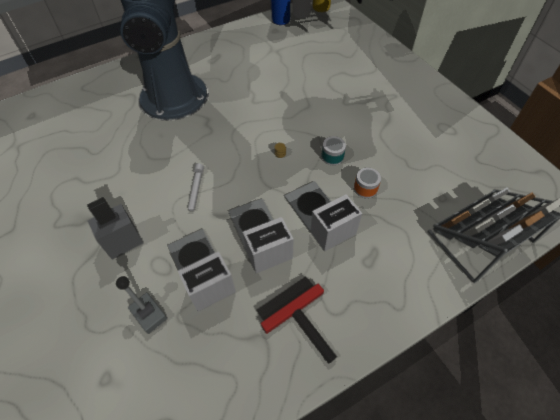

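Both pictures show three bays (top pads ~(238,217), (287,225), (341,221)), two tins at left (188,206) and (191,250), gauge in its stand at (395,258), and the lever at (385,193) with its ball at (398,201).

Run:
```python
import numpy as np,cv2
t=np.load('top.npy');s=np.load('scene.npy')
a=cv2.resize(t[155:285,165:425],(800,400),interpolation=cv2.INTER_CUBIC)
cv2.imwrite('pics/c1.png',cv2.convertScaleAbs(a,alpha=1.6))
a=cv2.resize(s[130:340,80:395],(800,533),interpolation=cv2.INTER_CUBIC)
cv2.imwrite('pics/c2.png',cv2.convertScaleAbs(a,alpha=1.6))
```

```text
(no output)
```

View pics/c1.png

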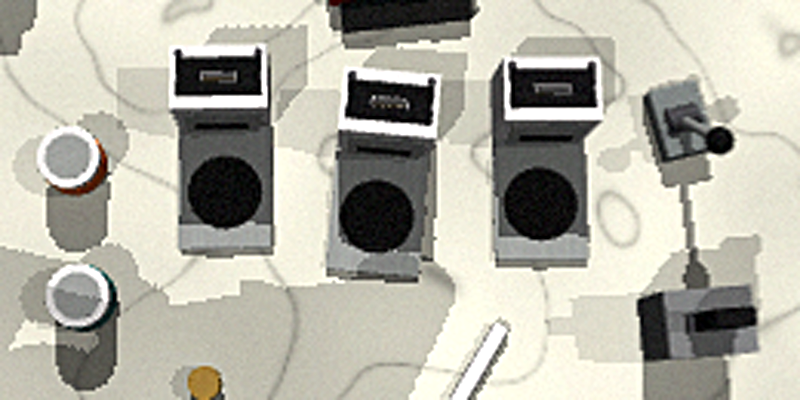

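View pics/c2.png

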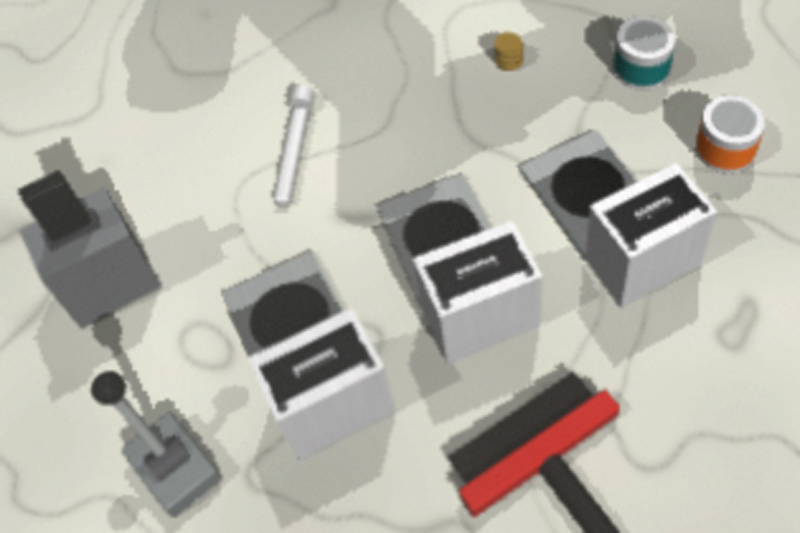

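The crops show the pads clearly, slots as light bars inside black panels (c1 ≈(217,76), (389,101), (553,89)), the gauge grip in its stand at c1 (722,318), and the ball at (719,140) in c1 and (108,387) in c2.

```bash
cat > m1.py <<'E'
from h import *
mt=cams.camera_model('top');ms=cams.camera_model('scene')
print(mt['fx'],ms['fx'])
f=lambda p:np.array(p)/(800/260)+[165,155]
g=lambda p:np.array(p)/(800/315)+[80,130]
pr=lambda n,a:print(n,np.round(a,4).tolist())
T={'pad':([(225,191),(376,216),(540,204)],.006),'slot':([(217,76),(389,101),(553,89)],.09),
 'tin':([(71,158),(81,296)],.05)}
S={'pad':([(588,186),(441,232),(290,314)],.006),'slot':([(654,206),(476,266),(315,362)],.09),'tin':([(732,119),(645,43)],.05)}
for k in T:
  pr(k+' top',ray(mt,f(T[k][0]),T[k][1])); pr(k+' scn',ray(ms,g(S[k][0]),S[k][1]))
def tri(a,b):
  P=[K(m)@np.c_[m['R'],m['t']] for m in(mt,ms)]
  u=[cv2.undistortPoints(np.array(p,float).reshape(1,1,2),K(m),np.array(m['dist'],float),P=K(m)).reshape(2,1) for m,p in((mt,f(a)),(ms,g(b)))]
  X=cv2.triangulatePoints(P[0],P[1],*u);return (X[:3]/X[3]).ravel()
pr('ball',tri((719,140),(108,387)))
pr('base top corners',ray(mt,f([(644,95),(695,79),(712,150),(664,163)]),.025))
pr('stand top corners',ray(mt,f([(662,293),(754,286),(760,350),(668,358)]),.092))
pr('grip top corners top',ray(mt,f([(687,311),(755,305),(757,326),(688,333)]),.162))
pr('grip top corners scn',ray(ms,g([(20,187),(57,171),(67,180),(28,203)]),.162))
E
python3 m1.py
```

```text
409.72734352147995 388.7553493598925
pad top [[0.5641, 0.1483, 0.006], [0.5389, 0.0013, 0.006], [0.55, -0.1587, 0.006]]
pad scn [[0.564, 0.1502, 0.006], [0.539, 0.0024, 0.006], [0.5479, -0.1555, 0.006]]
slot top [[0.6581, 0.1505, 0.09], [0.6337, -0.0079, 0.09], [0.6445, -0.1594, 0.09]]
slot scn [[0.6569, 0.1527, 0.09], [0.6324, -0.0073, 0.09], [0.6452, -0.1574, 0.09]]
tin top [[0.5892, 0.2909, 0.05], [0.459, 0.2777, 0.05]]
tin scn [[0.5919, 0.2935, 0.05], [0.468, 0.2768, 0.05]]
ball [0.5931, -0.305, 0.1046]
base top corners [[0.6541, -0.2608, 0.025], [0.67, -0.3118, 0.025], [0.5992, -0.3242, 0.025], [0.5866, -0.2768, 0.025]]
stand top corners [[0.456, -0.2498, 0.092], [0.4618, -0.333, 0.092], [0.4049, -0.3347, 0.092], [0.3984, -0.2521, 0.092]]
grip top corners top [[0.4354, -0.2508, 0.162], [0.44, -0.3084, 0.162], [0.4225, -0.309, 0.162], [0.4171, -0.2506, 0.162]]
grip top corners scn [[0.4245, -0.3059, 0.162], [0.4243, -0.2751, 0.162], [0.4374, -0.2703, 0.162], [0.4434, -0.304, 0.162]]
```

```bash
cat > plan.py <<'E'
import sys
from h import *
from scipy.spatial.transform import Rotation as Rn
def plan(x,y,z,yaw=None):
    o=get_obs();R=Rn.from_quat(o['tool_rot']).as_matrix()
    d=R.T@(np.array([x,y,z])-o['position']);cur=np.degrees(np.arctan2(R[1,0],R[0,0]))
    s=0 if yaw is None else -((yaw-cur+180)%360-180)
    print('pos',np.round(o['position'],4),'yaw',round(cur,2),'F',np.round(o['ft_force'],1),'w',round(float(o['grip_width']),4),'t',round(float(o['time']),2))
    print('shift',np.round(d,4),'spin',round(s,2),'dist',round(float(np.linalg.norm(d)),3))
if __name__=='__main__': plan(*[float(a) for a in sys.argv[1:]])
E
python3 plan.py .45 .3 .30 102;python3 plan.py .45 -.02 .30 102
```

```text
pos [0.1728 0.5999 0.186 ] yaw 163.91 F [-1.2  0.7  0.4] w 0.0869 t 0.1
shift [-0.3494 -0.2115 -0.1137] spin 61.91 dist 0.424
pos [0.1728 0.5999 0.186 ] yaw 163.91 F [-1.2  0.7  0.4] w 0.0869 t 0.1
shift [-0.438  -0.519  -0.1132] spin 61.91 dist 0.689
```

Request:
servo_tool(moves="0 0 -0.04 0 0; -0.35 -0.21 -0.114 62 0; -0.35 -0.21 -0.114 62 0; -0.35 -0.21 -0.114 62 0; -0.35 -0.21 -0.114 62 0; -0.35 -0.21 -0.114 62 0; -0.35 -0.21 -0.114 62 0; -0.35 -0.21 -0.114 62 0; -0.35 -0.21 -0.114 62 0; -0.35 -0.21 -0.114 62 0")

```text
time: 0.93
position: [0.4252, 0.3286, 0.2938]
tool_rot: [0.632, 0.775, -0.0, -0.0]
ft_force: [2.2, 0.2, -0.4]
grip_width: 0.0283
grip_force: 0.0
```

```bash
python3 plan.py .50 .05 .30 102
```

```text
pos [0.4252 0.3286 0.2938] yaw 101.59 F [ 2.2  0.2 -0.4] w 0.0283 t 0.93
shift [-0.2879  0.0172 -0.0062] spin -0.41 dist 0.289
```

Request:
servo_tool(moves="-0.25 0 -0.05 0 0; -0.25 0 -0.05 0 0; -0.25 0 -0.05 0 0; -0.25 0 -0.05 0 0; -0.25 0 -0.05 0 0; -0.25 0 -0.05 0 0; -0.25 0 -0.05 0 0; -0.25 0 -0.05 0 0; -0.25 0 -0.05 0 0; -0.25 0 -0.05 0 0")

```text
time: 1.77
position: [0.4753, 0.087, 0.3431]
tool_rot: [0.629, 0.777, -0.0, -0.001]
ft_force: [-0.1, -0.4, -0.3]
grip_width: 0.0001
grip_force: 0.0
```

```bash
python3 - <<'E'
from h import *
im,m=cam('wrist');cv2.imwrite('pics/w1.png',im);np.savez('w1',im=im,**{k:np.array(v) for k,v in m.items()})
R=np.array(m['R']);print(get_obs()['position'],-R.T@np.array(m['t']),R,m['fx'])
E
python3 plan.py .515 -.315 .2 102
```

```text
[0.47534183 0.08724556 0.34316812] [0.46019422 0.16102328 0.5415129 ] [[ 0.9783376   0.20701219 -0.00122557]
 [ 0.19936141 -0.94055209  0.27498508]
 [ 0.05577255 -0.26927257 -0.96144771]] 344.3758683398092
pos [0.4753 0.0872 0.3432] yaw 102.03 F [0.7 0.4 0.3] w 0.0005 t 1.82
shift [-0.4018 -0.0448  0.1429] spin 0.03 dist 0.429
```

View pics/w1.png

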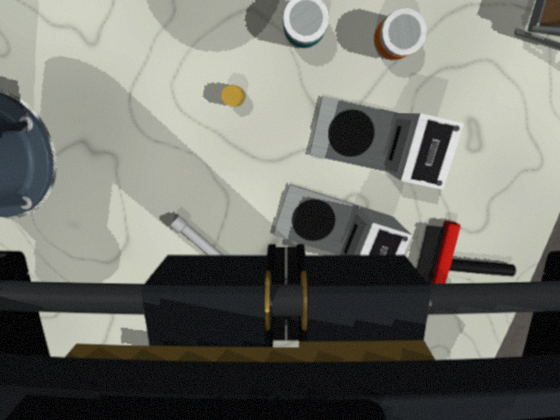

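The wrist view shows bay pads/slots clearly in its upper half (slots (433,152), (388,240)). Now the lever.

Request:
servo_tool(moves="-0.40 -0.045 0.14 0 0; -0.40 -0.045 0.14 0 0; -0.40 -0.045 0.14 0 0; -0.40 -0.045 0.14 0 0; -0.40 -0.045 0.14 0 0; -0.40 -0.045 0.14 0 0; -0.40 -0.045 0.14 0 0; -0.40 -0.045 0.14 0 0; -0.40 -0.045 0.14 0 0; -0.40 -0.045 0.14 0 0")

```text
time: 2.65
position: [0.5145, -0.3058, 0.2057]
tool_rot: [0.629, 0.778, 0.0, -0.0]
ft_force: [-0.0, 0.7, 0.1]
grip_width: 0.0007
grip_force: 0.0
```

Request:
servo_tool(moves="0 0 0 0 0;0 0 0 0 0;0 0 0 0 0")

```text
time: 2.9
position: [0.514, -0.3039, 0.2063]
tool_rot: [0.629, 0.777, 0.0, -0.001]
ft_force: [-0.3, 0.9, 1.0]
grip_width: 0.0005
grip_force: 0.0
```

```bash
python3 - <<'E'
from h import *
im,m=cam('wrist');cv2.imwrite('pics/w2.png',im)
E
python3 plan.py .54 -.312 .085 102
```

```text
pos [ 0.5142 -0.3036  0.2069] yaw 102.04 F [ 0.8  0.6 -0.1] w 0.0004 t 2.95
shift [-0.0137  0.0236  0.1219] spin 0.04 dist 0.125
```

View pics/w2.png

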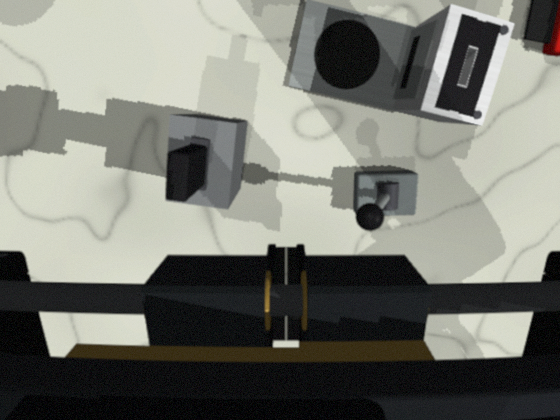

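The lever ball is at (370,216), base (385,192) aligned with the tool; the stand top and grip are at upper left (grip (187,172)).

```bash
python3 - <<'E'
from h import *
m=cams.camera_model('wrist')
print(ray(m,[(370,216)],.101).round(4),ray(m,[(354,171),(414,173),(415,214)],.025).round(4))
print('stand',ray(m,[(170,115),(246,122),(237,207),(166,200)],.092).round(4))
print('slot',ray(m,[(467,66)],.09).round(4),'pad',ray(m,[(347,54)],.006).round(4))
E
python3 plan.py .54 -.312 .085 102
```

```text
[[ 0.5948 -0.3049  0.101 ]] [[ 0.5868 -0.2768  0.025 ]
 [ 0.654  -0.2645  0.025 ]
 [ 0.6699 -0.3104  0.025 ]]
stand [[ 0.3987 -0.2535  0.092 ]
 [ 0.4662 -0.246   0.092 ]
 [ 0.4719 -0.3248  0.092 ]
 [ 0.4046 -0.332   0.092 ]]
slot [[ 0.6459 -0.1569  0.09  ]] pad [[ 0.5511 -0.1563  0.006 ]]
pos [ 0.5142 -0.3036  0.2069] yaw 102.04 F [ 0.8  0.6 -0.1] w 0.0004 t 2.95
shift [-0.0137  0.0236  0.1219] spin 0.04 dist 0.125
```

Request:
servo_tool(moves="-0.018 0.023 0 0 0; -0.018 0.023 0.04 0 0; -0.018 0.023 0.08 0 0; -0.018 0.023 0.12 0 0; -0.018 0.023 0.12 0 0; -0.018 0.04 0.12 0 0; -0.018 0.055 0.12 0 0; -0.018 0.07 0.12 0 0; -0.018 0.085 0.12 0 0; -0.018 0.095 0.12 0 0")

```text
time: 3.78
position: [0.6135, -0.3027, 0.0904]
tool_rot: [0.629, 0.777, 0.0, 0.002]
ft_force: [-0.4, -0.2, 0.5]
grip_width: 0.0002
grip_force: 0.0
```

Request:
servo_tool(moves="0 0.01 0 0 0;0 0.02 0 0 0;0 0.03 0 0 0;0 0.037 0 0 0;0 0.04 0 0 0;0 0.04 0 0 0;0 0.04 0 0 0")

```text
time: 4.37
position: [0.6492, -0.2957, 0.0865]
tool_rot: [0.63, 0.777, -0.0, -0.0]
ft_force: [0.8, -0.7, 0.9]
grip_width: 0.0007
grip_force: 0.0
```

```bash
python3 - <<'E'
from h import *
m=cams.camera_model('wrist');im=cams.camera('wrist');cv2.imwrite('pics/w3.png',im)
E
python3 plan.py .54 -.312 .085 102
```

```text
pos [ 0.649  -0.2957  0.0865] yaw 101.9 F [-0.7 -0.1 -0.8] w 0.0004 t 4.42
shift [ 0.0065 -0.11    0.0016] spin -0.1 dist 0.11
```

View pics/w3.png

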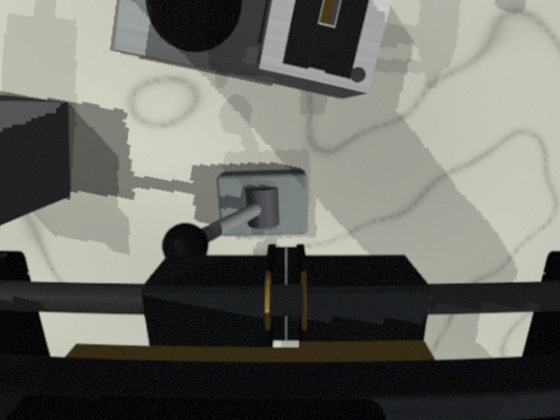

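The finger passed beside the lever: the ball is still back at (186,243), nearer +y than the finger.

Run:
```python
from h import *
m=cams.camera_model('wrist')
print(ray(m,[(186,243)],.101).round(4),ray(m,[(218,172),(306,170),(308,234),(220,234)],.025).round(4))
print(ray(m,[(330,12)],.09))
```

```text
[[ 0.5926 -0.3048  0.101 ]] [[ 0.5923 -0.2762  0.025 ]
 [ 0.6577 -0.261   0.025 ]
 [ 0.6708 -0.3111  0.025 ]
 [ 0.6016 -0.3257  0.025 ]]
[[ 0.64582792 -0.16780606  0.09      ]]
```

Request:
servo_tool(moves="0 0 -0.04 0 0; 0 0 -0.07 0 0; 0.002 -0.04 -0.07 0 0; 0.002 -0.08 -0.07 0 0; 0.002 -0.107 -0.07 0 0; 0.002 -0.107 -0.07 0 0; 0.002 -0.107 -0.04 0 0; 0.002 -0.107 -0.0 0 0; 0.002 -0.107 0.01 0 0;0.002 -0.107 0.01 0 0")

```text
time: 5.25
position: [0.5419, -0.3138, 0.0734]
tool_rot: [0.63, 0.776, 0.0, -0.004]
ft_force: [-0.1, -0.9, -0.0]
grip_width: 0.0003
grip_force: 0.0
```

Request:
servo_tool(moves="0 0 0 0 0;0 0 0 0 0;0 0.005 0 0 0;0 0.012 0 0 0;0 0.02 0 0 0;0 0.03 0 0 0;0 0.04 0 0 0;0 0.04 0 0 0")

```text
time: 5.92
position: [0.5851, -0.3076, 0.08]
tool_rot: [0.629, 0.777, -0.001, 0.0]
ft_force: [-5.9, 0.6, 13.8]
grip_width: -0.0001
grip_force: 7.4
```

Run:
```python
from h import *
im,m=cam('wrist');o=get_obs();p=o['position']
print(p,o['ft_force'],proj(m,[p,p+[0,0,.02],[.593,-.305,.101]]))
for n in('scene','top'):
  m=cams.camera_model(n);print(n,proj(m,[p,p+[0,0,.05],[.593,-.305,.101]]))
im=cams.camera('scene');c=im[240:350,80:220];cv2.imwrite('pics/s3.png',cv2.resize(c,None,fx=4,fy=4,interpolation=cv2.INTER_CUBIC))
```

```text
[ 0.58481227 -0.30768337  0.0799441 ] [-5.56191676  0.80858222 13.64739827] [[284.77207972 238.58317076]
 [284.65817131 251.44112171]
 [300.07510979 250.65918181]]
scene [[124.03851688 284.63924766]
 [114.86877205 274.13115512]
 [122.85177694 283.14183136]]
top [[396.89632983 205.04082096]
 [402.57958027 201.58639363]
 [398.09449655 200.75042561]]
```

View pics/s3.png

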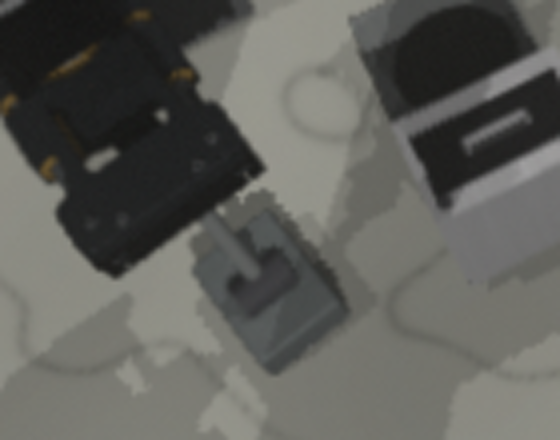

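Run:
```python
from h import *
im=cams.camera('wrist');t=cams.camera('top')
a=cv2.resize(im[130:290,200:400],(500,400),interpolation=cv2.INTER_CUBIC)
b=cv2.resize(t[170:230,360:430],(467,400),interpolation=cv2.INTER_CUBIC)[:,80:380]
cv2.imwrite('pics/w4.png',cv2.convertScaleAbs(np.hstack([a,b]),alpha=1.5))
```

```text
(no output)
```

View pics/w4.png

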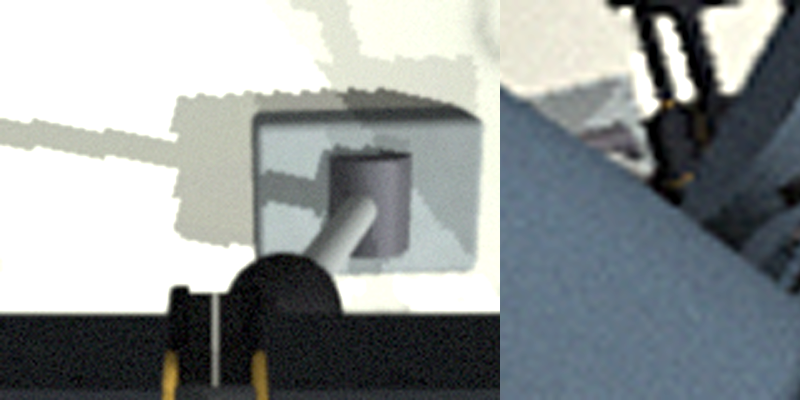

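The ball (crop (285,300)) is touching the shut fingers' front; the lever has hardly moved and the force is along the lever's axis, so shut-finger pushing rides over it. I'll straddle the ball with open fingers instead.

Run:
```python
from h import *
o=get_obs();print(o['ft_force'],o['moment'],o['position'],o['tool_rot'])
```

```text
[-4.69927971  0.81049113 13.23313038] [0.16216863 0.86861688 0.03508004] [ 0.58433595 -0.30779349  0.07979819] [ 6.29361778e-01  7.77111927e-01 -7.13899617e-04  5.44788778e-04]
```

Request:
servo_tool(moves="0 -0.02 0 0 0;0 -0.04 0 0 0;0 -0.04 -0.04 0 0;0 -0.04 -0.07 0 0.06;0 0.005 -0.07 0 0.087;0 0.005 -0.07 0 0.087;0 0.005 -0.07 0 0.087;0 0.005 -0.07 0 0.087")

```text
time: 6.78
position: [0.5886, -0.3056, 0.1462]
tool_rot: [0.629, 0.777, -0.0, -0.001]
ft_force: [0.4, -0.5, -0.5]
grip_width: 0.0261
grip_force: 0.0
```

```bash
python3 - <<'E'
from h import *
im,m=cam('wrist');cv2.imwrite('pics/w5.png',im);print(proj(m,[[.593,-.305,.101]]))
g=cv2.cvtColor(im,cv2.COLOR_BGR2GRAY)[150:270];b=(g<45).astype(np.uint8)
n,l,s,c=cv2.connectedComponentsWithStats(b)
for i in range(1,n):
  if s[i,4]>150: print(s[i],c[i]+[0,150])
E
python3 plan.py .592 -.305 .13 102
```

```text
[[291.29494939 217.25775932]]
[   3    0   93   49 3684] [ 46.25705755 170.36047774]
[122   0  20  57 850] [129.86470588 175.81176471]
[283  52  33  34 848] [299.11438679 218.60377358]
[233  95  27  25 472] [248.38347458 259.01059322]
[312  95  28  25 475] [323.12210526 258.88      ]
[  0 102  27  18 447] [ 11.98434004 260.85682327]
[545 102  15  18 229] [553.00873362 261.20087336]
[ 350  105  115   15 1508] [403.75928382 262.62665782]
[ 108  106  114   14 1486] [167.69650067 262.68707941]
pos [ 0.5878 -0.3056  0.1458] yaw 101.96 F [-0.   0.1  0.3] w 0.0302 t 6.83
shift [-0.0003  0.0042  0.0158] spin -0.04 dist 0.016
```

Request:
servo_tool(moves="0 0 0 0 0.087;0 0 0 0 0.087;0 0 0 0 0.087;0 0 0 0 0.087;0 0 0 0 0.087;0 0 0 0 0.087;0 0 0 0 0.087")

```text
time: 7.42
position: [0.5885, -0.3066, 0.1469]
tool_rot: [0.63, 0.777, -0.0, -0.0]
ft_force: [0.2, 0.4, 0.6]
grip_width: 0.0766
grip_force: 0.0
```

```bash
python3 - <<'E'
from h import *
o=get_obs();im,m=cam('wrist');print(o['grip_width'])
g=cv2.cvtColor(im,cv2.COLOR_BGR2GRAY)[150:270];b=(g<45).astype(np.uint8)
n,l,s,c=cv2.connectedComponentsWithStats(b)
for i in range(1,n):
  if s[i,4]>150 and 220<c[i][0]<350: print(s[i],c[i]+[0,150],ray(m,[c[i]+[0,150]],.103))
E
python3 plan.py .597 -.304 .083 102
```

```text
0.07656911429198557
[283  51  34  33 875] [299.62514286 216.832     ] [[ 0.59877171 -0.30411636  0.103     ]]
pos [ 0.5885 -0.3066  0.1469] yaw 101.9 F [ 0.2 -0.6 -0.8] w 0.0804 t 7.47
shift [0.0008 0.0088 0.0639] spin -0.1 dist 0.065
```

Request:
servo_tool(moves="0 0.01 0 0 0.075;0 0.01 0.03 0 0.075;0 0.01 0.06 0 0.075;0 0.01 0.06 0 0.04;0 0.01 0.06 0 0.04;0 0.01 0.06 0 0.04;0 0.01 0.06 0 0.04;0 0.01 0.06 0 0.04;0 0.01 0.06 0 0.04;0 0.01 0.06 0 0.04")

```text
time: 8.3
position: [0.5989, -0.3048, 0.0881]
tool_rot: [0.63, 0.777, 0.0, 0.001]
ft_force: [-0.3, 0.5, 0.2]
grip_width: 0.0419
grip_force: 0.0
```

Request:
servo_tool(moves="0 0.012 0 0 0.04;0 0.024 0 0 0.04;0 0.036 0 0 0.04;0 0.048 0 0 0.04;0 0.06 0 0 0.04;0 0.072 0 0 0.04;0 0.08 0 0 0.04;0 0.085 0 0 0.04;0 0.085 0 0 0.04;0 0.085 0 0 0.04")

```text
time: 9.13
position: [0.6812, -0.2869, 0.0869]
tool_rot: [0.63, 0.777, -0.0, -0.0]
ft_force: [-0.0, 0.8, 0.3]
grip_width: 0.0401
grip_force: 0.0
```

Run:
```python
from h import *
im,m=cam('wrist');cv2.imwrite('pics/w6.png',im);o=get_obs();print(o['position'],o['ft_force'],o['moment'],o['grip_width'])
```

```text
[ 0.68087778 -0.28692877  0.08678627] [-0.72808932 -0.51696113 -0.87807317] [-0.10098152 -0.00470762 -0.00077662] 0.04024090149049128
```

View pics/w6.png

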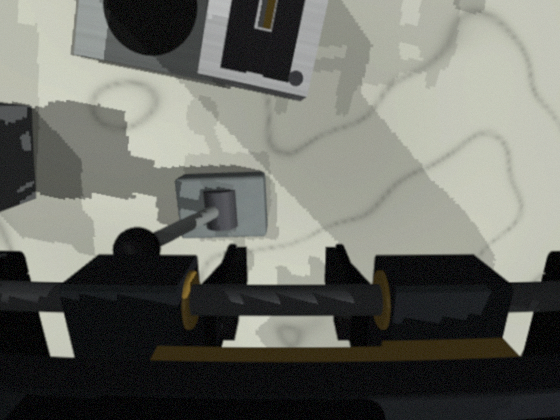

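Still missed: the ball (136,243) sits *in front of* the gripper and the tips appear shorter than TCP suggests; I'll check tip height against the bare counter.

Request:
servo_tool(moves="0 0.02 0 0 0;0 0.04 0 0 0;0 0.04 0.02 0 0;0 0.04 0.04 0 0;0 0.04 0.055 0 0;0 0.04 0.06 0 0;0 0.04 0.065 0 0;0 0.04 0.07 0 0;0 0.04 0.07 0 0;0 0.04 0.07 0 0")

```text
time: 10.02
position: [0.7209, -0.279, 0.0175]
tool_rot: [0.63, 0.777, 0.0, 0.0]
ft_force: [-0.4, 0.7, 0.8]
grip_width: 0.0002
grip_force: 0.0
```

Request:
servo_tool(moves="0 0 0.003 0 0;0 0 0.006 0 0;0 0 0.009 0 0;0 0 0.012 0 0;0 0 0.014 0 0;0 0 0.014 0 0")

```text
time: 10.52
position: [0.7201, -0.2783, 0.002]
tool_rot: [0.63, 0.777, -0.0, -0.001]
ft_force: [0.4, 0.6, -0.4]
grip_width: 0.0003
grip_force: 0.0
```

Request:
servo_tool(moves="0 0 0.003 0 0;0 0 0.006 0 0;0 0 0.008 0 0;0 0 0.008 0 0;0 0 0.008 0 0")

```text
time: 10.93
position: [0.7205, -0.2786, -0.0054]
tool_rot: [0.63, 0.777, -0.0, -0.0]
ft_force: [-0.4, 0.1, 0.3]
grip_width: 0.0004
grip_force: 0.0
```

Request:
servo_tool(moves="0 0 0.003 0 0;0 0 0.006 0 0;0 0 0.009 0 0;0 0 0.009 0 0;0 0 0.009 0 0")

```text
time: 11.35
position: [0.7203, -0.2785, -0.0146]
tool_rot: [0.63, 0.777, -0.0, -0.0]
ft_force: [-0.5, -0.1, -1.0]
grip_width: 0.0004
grip_force: 0.0
```

Run:
```python
from h import *
im,m=cam('wrist');cv2.imwrite('pics/w7.png',im);o=get_obs();p=o['position'];print(o['position'],o['ft_force'],proj(m,[p]))
im=cams.camera('scene');cv2.imwrite('pics/s7.png',cv2.resize(im[240:400,60:300],(720,480),interpolation=cv2.INTER_CUBIC))
m=cams.camera_model('scene');print((proj(m,[p,p+[0,0,.03]])-[60,240])*3)
```

```text
[ 0.72054439 -0.27858463 -0.01436861] [ 0.51610726 -0.58383167  0.28481464] [[285.49574481 238.99302203]]
[[341.57112292 330.53701532]
 [330.50921207 319.12661946]]
```

View pics/s7.png

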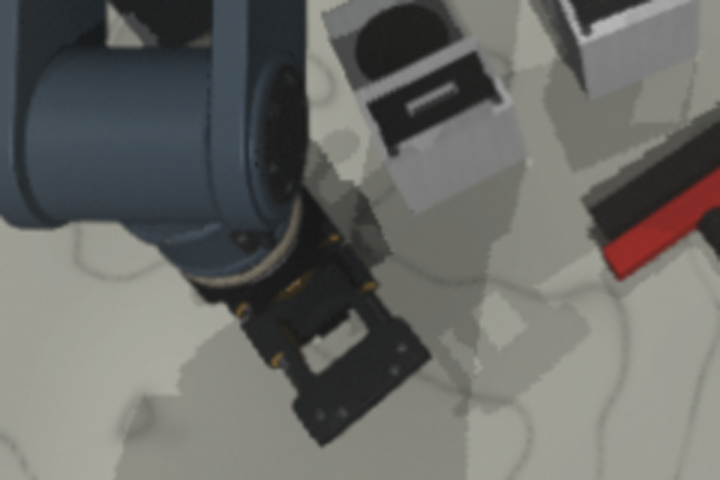

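The gripper hides the tip here; there is still no contact at TCP −14 mm, so the true tips lie above the reported TCP. Continuing to feel for the counter.

Request:
servo_tool(moves="0 0 0.002 0 0;0 0 0.004 0 0;0 0 0.006 0 0;0 0 0.007 0 0;0 0 0.007 0 0")

```text
time: 11.87
position: [0.7203, -0.2785, -0.0217]
tool_rot: [0.63, 0.777, -0.0, -0.0]
ft_force: [-0.2, -0.7, -0.1]
grip_width: 0.0008
grip_force: 0.0
```

Request:
servo_tool(moves="0 0 0.002 0 0;0 0 0.004 0 0;0 0 0.006 0 0;0 0 0.006 0 0;0 0 0.006 0 0")

```text
time: 12.28
position: [0.7205, -0.2785, -0.0274]
tool_rot: [0.63, 0.777, -0.0, -0.0]
ft_force: [-0.0, -0.1, 0.2]
grip_width: 0.0006
grip_force: 0.0
```

Request:
servo_tool(moves="0 0 0.001 0 0;0 0 0.002 0 0;0 0 0.003 0 0;0 0 0.004 0 0;0 0 0.004 0 0")

```text
time: 12.7
position: [0.7204, -0.2786, -0.0315]
tool_rot: [0.63, 0.777, -0.0, -0.0]
ft_force: [1.1, 0.2, 0.4]
grip_width: 0.0008
grip_force: 0.0
```

Request:
servo_tool(moves="0 0 0.001 0 0;0 0 0.002 0 0;0 0 0.003 0 0;0 0 0.004 0 0;0 0 0.004 0 0")

```text
time: 13.12
position: [0.7207, -0.2787, -0.0351]
tool_rot: [0.63, 0.777, -0.0, 0.0]
ft_force: [-0.1, -0.2, 0.3]
grip_width: 0.0011
grip_force: 0.0
```

Request:
servo_tool(moves="0 0 0.001 0 0;0 0 0.002 0 0;0 0 0.003 0 0;0 0 0.004 0 0;0 0 0.004 0 0")

```text
time: 13.53
position: [0.7208, -0.2787, -0.0353]
tool_rot: [0.63, 0.777, -0.0, 0.0]
ft_force: [-5.5, 1.9, 14.6]
grip_width: 0.0009
grip_force: 7.3
```

Run:
```python
from h import *
im,m=cam('wrist');o=get_obs();print(o['position'],o['ft_force'],o['q'])
cv2.imwrite('pics/w8.png',im)
R=np.array(m['R']);print(-R.T@np.array(m['t']))
```

```text
[ 0.7207911  -0.27877557 -0.03524825] [-5.24579381  2.80308429 14.47100385] [-5.13013532e-01  9.74651294e-01  1.13316086e+00 -4.11780124e-04
  1.03360255e+00 -7.21015679e-01]
[ 0.70541593 -0.20446528  0.16302667]
```

View pics/w8.png

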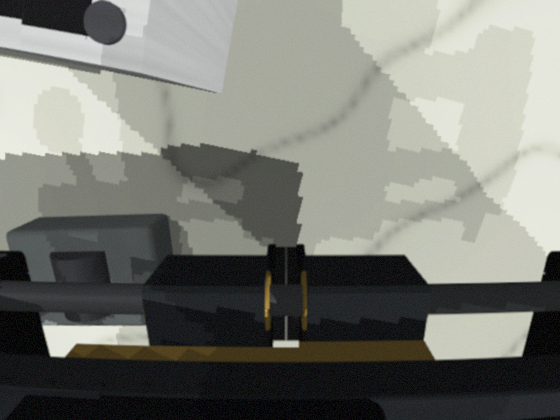

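Contact at TCP z = −0.035: the true tips are 35 mm behind the reported TCP (the wrist picture agrees: tip at row 245 with z+35 mm). I'll use that offset: tip z = TCP z + 0.035.

Request:
servo_tool(moves="0 0 -0.04 0 0;0 0 -0.08 0 0;0 0 -0.12 0 0;0 0 -0.14 0 0;0 -0.03 -0.14 0 0;0 -0.07 -0.14 0 0;0 -0.11 -0.14 0 0;0 -0.15 -0.14 0 0;0 -0.183 -0.14 0 0;0 -0.183 -0.14 0 0")

```text
time: 14.42
position: [0.5344, -0.316, 0.1004]
tool_rot: [0.631, 0.776, -0.001, -0.004]
ft_force: [-0.5, -0.3, 0.3]
grip_width: 0.0004
grip_force: 0.0
```

```bash
python3 - <<'E'
from h import *
o=get_obs();im,m=cam('wrist');cv2.imwrite('pics/w9.png',im)
g=cv2.cvtColor(im,cv2.COLOR_BGR2GRAY)[100:262];b=(g<45).astype(np.uint8)
n,l,s,c=cv2.connectedComponentsWithStats(b)
for i in range(1,n):
  if s[i,4]>150: print(s[i],c[i]+[0,100],ray(m,[c[i]+[0,100]],.103).round(4))
E
python3 plan.py .543 -.316 .045 102
```

```text
[  39   27  106  100 7893] [ 89.49955657 175.7238059 ] [[ 0.4129 -0.3004  0.103 ]]
[174  30  13  98 819] [180.48229548 180.18070818] [[ 0.4672 -0.2921  0.103 ]]
[ 288   87  130   75 2268] [373.62037037 241.49294533] [[ 0.5874 -0.3059  0.103 ]]
[164 145 120  17 836] [232.80263158 257.25478469] [[ 0.505  -0.3337  0.103 ]]
[  0 152  25  10 234] [ 11.43162393 256.69230769] [[ 0.3619 -0.365   0.103 ]]
pos [ 0.5383 -0.3166  0.1009] yaw 101.71 F [ 0.5 -0.4 -0.2] w 0.0011 t 14.47
shift [-0.0005  0.0048  0.0559] spin -0.29 dist 0.056
```

Now down and push.

Request:
servo_tool(moves="0 0 0.03 0 0;0 0 0.058 0 0;0 0 0.058 0 0;0 0 0.058 0 0;0 0.015 0.058 0 0;0 0.03 0.058 0 0;0 0.045 0.058 0 0;0 0.06 0.058 0 0;0 0.075 0.058 0 0;0 0.09 0.058 0 0")

```text
time: 15.3
position: [0.6321, -0.2981, 0.0454]
tool_rot: [0.63, 0.777, 0.0, 0.002]
ft_force: [-0.6, 0.3, 0.0]
grip_width: 0.0005
grip_force: 0.4
```

Request:
servo_tool(moves="0 0.008 0 0 0;0 0.016 0 0 0;0 0.024 0 0 0;0 0.03 0 0 0;0 0.032 0 0 0;0 0.032 0 0 0")

```text
time: 15.8
position: [0.6497, -0.2934, 0.0434]
tool_rot: [0.629, 0.777, -0.008, -0.009]
ft_force: [-22.7, -5.6, 10.7]
grip_width: 0.0004
grip_force: 12.9
```

Request:
servo_tool(moves="0 -0.02 0 0 0;0 -0.03 -0.03 0 0.03;0 -0.03 -0.07 0 0.087;0 -0.03 -0.11 0 0.087;0 -0.03 -0.15 0 0.087;0 -0.07 -0.18 0 0.087;0 -0.11 -0.18 0 0.087;0 -0.13 -0.18 0 0.087;0 -0.13 -0.18 0 0.087;0 -0.13 -0.18 0 0.087")

```text
time: 16.63
position: [0.5333, -0.3186, 0.2242]
tool_rot: [0.631, 0.776, 0.0, 0.001]
ft_force: [1.1, 0.9, 0.4]
grip_width: 0.0521
grip_force: 0.0
```

```bash
python3 - <<'E'
from h import *
o=get_obs();im,m=cam('wrist');cv2.imwrite('pics/w10.png',im);print(o['position'])
g=cv2.cvtColor(im,cv2.COLOR_BGR2GRAY)[:250];b=(g<45).astype(np.uint8)
n,l,s,c=cv2.connectedComponentsWithStats(b)
for i in range(1,n):
  if s[i,4]>150: print(s[i],c[i],ray(m,[c[i]],.101).round(4))
E
python3 plan.py .432 -.35 .2 95
```

```text
[ 0.53328016 -0.31863344  0.22422831]
[ 413    0   61   93 2827] [442.30456314  44.81004599] [[ 0.6415 -0.1596  0.101 ]]
[502   0  39  39 956] [521.15690377  15.17154812] [[ 0.7047 -0.1179  0.101 ]]
[ 299    5   63   67 3364] [329.80380499  38.09661118] [[ 0.5432 -0.1765  0.101 ]]
[376  18  24  62 503] [388.1888668   52.38767396] [[ 0.596  -0.1768  0.101 ]]
[ 151  121   42   52 1829] [170.99726627 145.58556588] [[ 0.4201 -0.2963  0.101 ]]
[360 162  21  26 241] [366.67219917 172.19087137] [[ 0.6049 -0.2837  0.101 ]]
[415 177  32  24 517] [432.66537718 188.16247582] [[ 0.6722 -0.2853  0.101 ]]
pos [ 0.5343 -0.3185  0.2238] yaw 101.85 F [0.2 0.1 0.3] w 0.0566 t 16.68
shift [-0.0098 -0.1066  0.0236] spin 6.85 dist 0.11
```

View pics/w10.png

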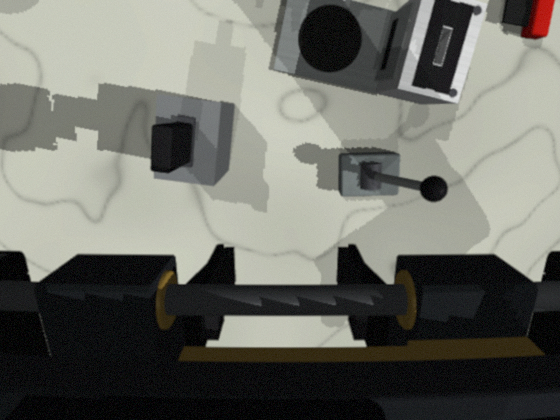

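The lever is now fully over: ball at (432,188) → (0.672,−0.285), as predicted for the far stop. The gauge grip is at (171,146) in the stand. Next, position over the stand.

Request:
servo_tool(moves="-0.018 -0.04 0 7 0.087;-0.018 -0.08 0 7 0.087;-0.022 -0.106 0 7 0.087;-0.022 -0.106 0 7 0.087;-0.022 -0.106 0 7 0.087;-0.022 -0.106 0 7 0.087;-0.022 -0.106 0 7 0.087")

```text
time: 17.27
position: [0.4364, -0.3613, 0.2228]
tool_rot: [0.676, 0.737, 0.0, 0.0]
ft_force: [0.9, 0.3, -0.2]
grip_width: 0.0865
grip_force: 0.0
```

```bash
cat > g.py <<'E'
from h import *
o=get_obs();im,m=cam('wrist');print(o['position'],o['grip_width']);np.save('wg',im)
m={k:np.array(v) for k,v in m.items()};np.savez('wgm',**m)
g=cv2.cvtColor(im,cv2.COLOR_BGR2GRAY)
x,y=proj(m,[[.432,-.29,.13]])[0].astype(int);print(x,y,proj(m,[[.432,-.29,.162],[.432,-.29,.092]]).round(0).tolist())
for r in range(max(0,y-75),y+76,6): print(r,' '.join('%3d'%v for v in g[r,x-90:x+91:6]))
E
python3 g.py
```

```text
[ 0.4363887  -0.36130704  0.2228098 ] 0.0864693398488429
287 116 [[288.0, 117.0], [287.0, 116.0]]
41 166 165 162 163 163 163 165 164 165 162 163 158 147 148 144 146 146 148 148 146 143 159 160 135 136  84  59  69  87  88  53
47 161 163 163 164 163 165 164 165 165 166 165 158 148 148 148 147 143 148 147 147 150 167 161 154 135 132 136 133 136 131 118
53 164 161 163 162 165 165 165 164 165 165 164 150 148 148 149 146 147 149 146 144 146 163 164 161 137 131 134 133 131 135 129
59 160 161 163 163 164 164 161 166 164 161 163 149 148 147 147 151 147 149 146 144 144 160 161 164 161 136 134 133 131 121 112
65 165 162 162 165 166 163 166 165 166 163 163 150 148 148 150 148 148 150 149 150 152 162 164 164 163 166 133 128 120 131 133
71 160 164 165 163 163 167 164 165 163 164 118 118 116 113 115 114 118 122 126 133 136 165 164 164 165 163 158 114 131 136 136
77  94  99  97  99  97 105 100  99  99  99 101 100 102 101  89  91  93  88  99  99  97 165 164 166 165 164 159 135 134 135 131
83  97  94  96  98  95  98 100  97 100  98  99 100 100 100  91  92  88  87  96  96  98 165 165 163 163 167 163 14
[... 1615 characters left out ...]
 131 132 131 128 130 131 130 129 133 131 152 155 158 158 155
167 126 141 151 153 153 156 153 156 156 155 156 156 143 131 132 128 131 128 130 130 131 130 130 128 129 130 154 155 153 157 158
173 125 143 149 154 155 156 152 153 155 155 155 156 148 132 139 138 131 131 130 128 130 131 126 131 132 129 152 155 153 155 152
179 123 147 148 154 154 155 151 153 155 156 156 156 153 141 132 152 134 128 133 131 129 128 128 132 131 130 155 153 152 153 154
185 139 151 151 149 154 152 156 154 153 160 155 154 152 148 130 149 157 155 157 158 155 158 157 150 130 127 157 153 154 155 157
191 152 152 152 155 155 154 155 154 153 156 154 158 155 151 142 144 156 156 157 154 157 158 159 153 155 154 152 154 154 154 153
```

Run:
```python
from h import *
im=np.load('wg.npy');m=dict(np.load('wgm.npz'))
g=cv2.GaussianBlur(cv2.cvtColor(im,cv2.COLOR_BGR2GRAY),(3,3),0)[:240]
for th in(32,36,45):
  n,l,s,c=cv2.connectedComponentsWithStats((g<th).astype(np.uint8))
  i=l[118,287] or l[118,290]
  r=cv2.minAreaRect(np.argwhere(l==i)[:,::-1].astype(np.float32));P=ray(m,cv2.boxPoints(r),.162)
  e=[P[1]-P[0],P[2]-P[1]];print(th,s[i],P.mean(0).round(4),[(round(float(np.hypot(*v[:2])),4),round(float(np.degrees(np.arctan2(v[1],v[0]))),1)) for v in e])
```

```text
32 [276  93  21  49 983] [ 0.4308 -0.2904  0.162 ] [(0.0144, 5.0), (0.0342, -84.6)]
36 [276  93  21  49 996] [ 0.4308 -0.2904  0.162 ] [(0.0144, 5.0), (0.0342, -84.6)]
45 [ 275   92   22   51 1086] [ 0.4304 -0.2904  0.162 ] [(0.0151, 5.0), (0.0357, -84.6)]
```

```bash
python3 plan.py .4325 -.2905 .2 94
```

```text
pos [ 0.4362 -0.3611  0.2227] yaw 95.02 F [ 0.8 -0.3 -0.6] w 0.0866 t 17.32
shift [0.0707 0.0024 0.0227] spin 1.02 dist 0.074
```

Request:
servo_tool(moves="0.04 0 0 0 0.06;0.071 0.0005 0 0 0.06;0.071 0.0005 0 0 0.06;0.071 0.0005 0.03 0 0.06;0.071 0.0005 0.06 0 0.06;0.071 0.0005 0.09 0 0.06;0.071 0.0005 0.11 0 0.06;0.071 0.0005 0.12 0 0.06;0.071 0.0005 0.126 0 0.06;0.071 0.0005 0.126 0 0.06")

```text
time: 18.15
position: [0.4294, -0.2905, 0.0961]
tool_rot: [0.676, 0.737, 0.0, -0.001]
ft_force: [0.3, 0.3, -0.6]
grip_width: 0.0598
grip_force: 0.0
```

```bash
python3 plan.py .4306 -.2904 .097 95.1
```

```text
pos [ 0.4294 -0.2905  0.0961] yaw 94.96 F [ 0.3  0.3 -0.6] w 0.0598 t 18.15
shift [-0.      0.0012 -0.0009] spin -0.14 dist 0.002
```

Request:
servo_tool(moves="0 0.001 0 0 0.03;0 0.001 0 0 0.01;0 0.001 0 0 0.005;0 0.001 0 0 0.005;0 0.001 0 0 0.005;0 0.001 0 0 0.005;0 0.001 0 0 0.005;0 0.001 0 0 0.005", grip_force=35)

```text
time: 18.82
position: [0.4301, -0.2907, 0.097]
tool_rot: [0.676, 0.737, 0.0, 0.0]
ft_force: [1.1, -0.6, 1.2]
grip_width: 0.0155
grip_force: 34.9
```

```bash
python3 plan.py .4306 -.2904 .097 95.1
```

```text
pos [ 0.4301 -0.2907  0.097 ] yaw 94.9 F [ 1.1 -0.6  1.2] w 0.0155 t 18.82
shift [ 0.0002  0.0006 -0.    ] spin -0.2 dist 0.001
```

Request:
servo_tool(moves="0 0 -0.02 0 0.005;0 0 -0.05 0 0.005;0 0 -0.09 0 0.005;0 0 -0.13 0 0.005;0 0 -0.15 0 0.005;0.005 0.04 -0.15 2 0.005;0.01 0.08 -0.15 4 0.005;0.015 0.12 -0.15 6 0.005;0.0175 0.16 -0.15 6 0.005;0.0175 0.19 -0.15 6 0.005")

```text
time: 19.65
position: [0.6203, -0.2553, 0.2462]
tool_rot: [0.713, 0.701, 0.0, -0.0]
ft_force: [-0.5, -0.3, -2.8]
grip_width: 0.0159
grip_force: 34.9
```

Request:
servo_tool(moves="0 0.03 0 0 0.005;0 0.03 0 0 0.005;0 0.03 0 0 0.005;0 0.03 0 0 0.005;0 0.03 0 0 0.005;0 0.03 0 0 0.005")

```text
time: 20.15
position: [0.6465, -0.2577, 0.247]
tool_rot: [0.714, 0.7, -0.0, -0.0]
ft_force: [-0.2, -0.7, -0.8]
grip_width: 0.0161
grip_force: 34.9
```

```bash
cat > slot.py <<'E'
import sys
from h import *
# usage slot.py x y : rough slot; refine by bounds of the slot's dark panel & light ring
a=np.array([float(v) for v in sys.argv[1:3]]+[.09])
o=get_obs();im,m=cam('wrist');np.save('ws',im);np.savez('wsm',**{k:np.array(v) for k,v in m.items()})
print(o['position'],o['grip_width'],o['time'])
g=cv2.cvtColor(im,cv2.COLOR_BGR2GRAY)
u=proj(m,[a])[0];print('proj',u)
x,y=u.round().astype(int)
for r in range(y-32,y+33,3): print(r,' '.join('%3d'%v for v in g[r,x-39:x+40:3]))
E
python3 slot.py .6452 -.158; python3 plan.py .6452 -.158 .22 89
```

```text
[ 0.64648794 -0.25767516  0.24701862] 0.016063428447929812 20.15
proj [282.10797572  85.99916804]
54  77  78  72 190 196 194 195  48  32  29  37  32  35  33  34  31  31  40  33  60 215 230 228 227 208 212 210
57  79  78  68 191 199 197 195  57  30  26  28  31  40  38  33  31  36  29  32  51 217 230 230 226 198 207 210
60  77  75  68 190 198 196 194  60  31  31  30  28  33  27  32  33  31  30  36  55 228 231 233 228 173 193 208
63  76  77  61 193 200 200 197  64  28  27  31  29  27  30  33  35  37  34  31  62 234 231 233 230 172 172 193
66  76  76  52 190 199 199 204  71  30  28  34  33  47  44  53  24  31  36  37  57 235 232 231 230 170 172 172
69  74  71  47 182 198 197 198  69  27  23  31  39  99  91 104  35  29  32  29  51 232 230 230 226 171 174 174
72  71  71  45 178 197 198 196  78  30  29  30  40  76  62  71  45  27  24  39  53 232 232 229 229 176 173 172
75  79  72  47 168 193 194 197  79  28  33  28  37 117  58  68  38  35  29  28  45 225 229 229 224 171 174 172
78  74  76  42 167 198 198 200  91  23  30  25  24 115  59  68  39  32  23  32  48 202 210 232 228 169 174 172
81 
[... 874 characters left out ...]
169 169 167
105  72  67  53 117 197 195 197 138  26  30  28  25  37  38  37  30  27  29  30  44 197 196 195 193 169 175 170
108  72  73  54 107 202 200 201 148  19  32  31  32  31  31  29  26  24  26  26  30 201 200 198 200 167 171 168
111  72  72  58 103 195 198 199 147  32  21  25  25  28  26  28  32  29  28  24  32 196 195 199 195 169 170 167
114  73  75  73  94 197 194 198 147  24  32  26  22  31  29  31  26  27  30  25  28 201 203 202 198 170 165 172
117  71  74  73  91 197 199 198 161  26  31  22  28  28  26  25  32  28  27  26  22 194 191 196 193 168 172 167
pos [ 0.6467 -0.2578  0.2472] yaw 88.85 F [-0.1  1.2 -1.5] w 0.0158 t 20.2
shift [ 0.0997 -0.0035  0.0273] spin -0.15 dist 0.103
```

```bash
cat > slot2.py <<'E'
import sys
from h import *
a=np.array([float(v) for v in sys.argv[1:3]]+[.09])
if len(sys.argv)>3: im,m=cam('wrist'); m={k:np.array(v) for k,v in m.items()}
else: im=np.load('ws.npy');m=dict(np.load('wsm.npz'))
g=cv2.cvtColor(im,cv2.COLOR_BGR2GRAY);u=proj(m,[a])[0].round().astype(int);print(u,g[u[1],u[0]],get_obs()['time'])
k=4;G=cv2.resize(g,None,fx=k,fy=k,interpolation=cv2.INTER_CUBIC)
for th in(44,50,55):
  n,l,s,c=cv2.connectedComponentsWithStats((G>th).astype(np.uint8))
  best=[i for i in range(1,n) if np.hypot(*(c[i]/k-u))<12 and 200*k<s[i,4]<900*k*k/2]
  for i in best:
    r=cv2.minAreaRect(np.argwhere(l==i)[:,::-1].astype(np.float32));P=ray(m,(cv2.boxPoints(r)+.5)/k-.5,.09)
    e=[P[1]-P[0],P[2]-P[1]];print(th,s[i],P.mean(0).round(4),[(round(float(np.hypot(*v[:2])),4),round(float(np.degrees(np.arctan2(v[1],v[0]))),1)) for v in e])
# dark panel (housing top black) 
  n,l,s,c=cv2.connectedComponentsWithStats((G<th+60).astype(np.uint8))
E
python3 slot2.py .6452 -.158
```

```text
[282  86] 56 20.2
50 [1107  265   48  156 6922] [ 0.6454 -0.1575  0.09  ] [(0.0113, -0.6), (0.0365, -90.4)]
55 [1108  266   47  155 6562] [ 0.6454 -0.1576  0.09  ] [(0.0111, -0.1), (0.0362, -89.9)]
```

Request:
servo_tool(moves="0.04 -0.0033 0 -0.8 0.005;0.08 -0.0033 0 -0.8 0.005;0.1 -0.0033 0 -0.8 0.005;0.1 -0.0033 0 -0.8 0.005;0.1 -0.0033 0.02 -0.8 0.005;0.1 -0.0033 0.04 -0.8 0.005;0.1 -0.0033 0.054 -0.8 0.005;0.1 -0.0033 0.054 -0.8 0.005;0.1 -0.0033 0.054 -0.8 0.005")

```text
time: 20.95
position: [0.6456, -0.1582, 0.1925]
tool_rot: [0.709, 0.705, -0.0, -0.001]
ft_force: [0.3, 0.1, -1.2]
grip_width: 0.0156
grip_force: 34.9
```

```bash
python3 plan.py .6454 -.1577 .165 89.6
```

```text
pos [ 0.6456 -0.1582  0.1925] yaw 89.65 F [ 0.3  0.1 -1.2] w 0.0156 t 20.95
shift [ 0.0005 -0.0002  0.0275] spin 0.05 dist 0.028
```

Request:
servo_tool(moves="0 0 0.004 0 0.005;0 0 0.008 0 0.005;0 0 0.012 0 0.005;0 0 0.016 0 0.005;0 0 0.02 0 0.005;0 0 0.022 0 0.005;0 0 0.022 0 0.005")

```text
time: 21.53
position: [0.6459, -0.1572, 0.1699]
tool_rot: [0.709, 0.705, -0.0, -0.001]
ft_force: [-1.3, 0.8, -1.6]
grip_width: 0.0153
grip_force: 34.9
```

The blade entered the slot (tip ≈0.080, no force). Now push gently.

Request:
servo_tool(moves="0 0 0.002 0 0.005;0 0 0.004 0 0.005;0 0 0.006 0 0.005;0 0 0.008 0 0.005;0 0 0.01 0 0.005;0 0 0.012 0 0.005;0 0 0.014 0 0.005;0 0 0.016 0 0.005;0 0 0.018 0 0.005;0 0 0.02 0 0.005")

```text
time: 22.37
position: [0.6464, -0.1575, 0.1507]
tool_rot: [0.709, 0.705, 0.0, 0.0]
ft_force: [-0.9, 0.3, 2.0]
grip_width: 0.0154
grip_force: 34.9
```

Request:
servo_tool(moves="0 0 0.002 0 0.005;0 0 0.004 0 0.005;0 0 0.006 0 0.005;0 0 0.008 0 0.005;0 0 0.01 0 0.005;0 0 0.01 0 0.005")

```text
time: 22.87
position: [0.6465, -0.1575, 0.1405]
tool_rot: [0.709, 0.705, 0.0, 0.0]
ft_force: [-0.1, -1.1, 0.7]
grip_width: 0.0156
grip_force: 34.9
```

Request:
servo_tool(moves="0 0 0.001 0 0.005;0 0 0.002 0 0.005;0 0 0.003 0 0.005;0 0 0.004 0 0.005;0 0 0.005 0 0.005;0 0 0.006 0 0.005;0 0 0.007 0 0.005;0 0 0.008 0 0.005")

```text
time: 23.53
position: [0.6465, -0.1575, 0.1328]
tool_rot: [0.709, 0.705, 0.0, 0.0]
ft_force: [-1.6, 0.4, 3.2]
grip_width: 0.0155
grip_force: 34.9
```

Request:
servo_tool(moves="0 0 0.001 0 0.005;0 0 0.002 0 0.005;0 0 0.003 0 0.005;0 0 0.004 0 0.005;0 0 0.005 0 0.005")

```text
time: 23.95
position: [0.6476, -0.1579, 0.1317]
tool_rot: [0.709, 0.705, 0.001, 0.002]
ft_force: [-3.6, 0.6, 20.8]
grip_width: 0.0158
grip_force: 35.1
```

Solid stop felt (20 N at tip ≈0.042). On to the middle bay.

Request:
servo_tool(moves="0 0 -0.01 0 0.005;0 0 -0.04 0 0.005;0 0 -0.08 0 0.005;0 0 -0.115 0 0.005;0.025 -0.006 -0.115 3 0.005;0.048 -0.013 -0.115 5 0.005;0.048 -0.013 -0.115 5 0.005;0.048 -0.013 -0.115 5 0.005;0.048 -0.013 -0.115 5 0.005")

```text
time: 24.7
position: [0.6335, -0.1096, 0.2421]
tool_rot: [0.739, 0.674, -0.0, -0.0]
ft_force: [0.5, -0.6, -1.1]
grip_width: 0.0159
grip_force: 35.0
```

```bash
python3 slot2.py .633 -.0076 n;python3 plan.py .633 -.0076 .19 84.5
```

```text
[275  84] 62 24.75
pos [ 0.6337 -0.11    0.2421] yaw 84.71 F [ 0.2 -0.  -2. ] w 0.0156 t 24.75
shift [ 0.1019 -0.01    0.052 ] spin 0.21 dist 0.115
```

```bash
python3 slot.py .633 -.0076
```

```text
[ 0.63365029 -0.10998453  0.24205014] 0.015604334348060328 24.75
proj [275.01829151  83.16964752]
51 143 145 120 240 242 242 242  82  44  37  42  41  42  36  37  40  41  38  39  32 236 239 240 239 227 226 227
54 113 115 114 240 241 243 242  86  35  41  37  41  42  38  39  37  37  32  39  40 238 240 241 240 208 223 226
57 112 114 112 243 244 245 245  86  39  42  39  36  38  42  35  41  33  40  35  38 242 242 242 242 200 193 214
60 116 111 111 242 244 245 245  87  37  36  40  36  41  36  39  42  33  35  37  40 243 244 242 243 197 193 191
63 114 114  79 243 244 244 245  86  42  38  41  40  82  97 103  47  36  38  38  40 237 244 243 242 198 194 193
66 113 111  82 240 242 242 243 102  42  45  43  51 124 101 109  60  35  42  39  37 239 240 241 242 198 193 190
69 112 113  82 242 243 244 244 103  42  39  37  45 133  70  79  61  39  40  42  38 240 242 242 243 197 198 193
72 112 115  74 239 242 243 242 104  40  39  40  45 128  63  75  63  38  39  36  38 238 241 240 241 195 195 192
75 116 114  77 241 244 244 244 100  45  38  37  51 137  64  71  61  33  43  38  40 243 242 241 241 194 194 193
78 
[... 744 characters left out ...]
4 241 241 240 240 191 195 194
99 111 115  88 223 243 242 243 127  36  43  38  39 146 118 126  57  36  37  39  52 243 242 241 241 194 191 195
102 106 109  85 215 241 239 241 124  41  35  39  44  50  49  58  38  33  36  37  48 241 240 240 237 193 194 191
105 107 109  89 222 243 244 245 125  38  37  36  38  35  34  37  35  35  38  35  53 245 243 243 242 192 193 194
108 111 109  84 216 241 242 242 121  34  39  43  34  34  32  34  35  32  40  38  52 242 242 240 238 193 195 196
111 112 110 108 211 243 241 242 139  43  42  39  42  37  37  35  29  38  38  38  72 242 241 239 237 191 194 195
114 112 109 108 212 242 241 241 147  36  41  36  43  39  37  36  35  37  36  37  72 242 241 241 238 192 194 191
```

```bash
sed -i 's/(44,50,55)/(46,50,53,57)/; s/900\*k\*k\/2/900*k*k/' slot2.py; python3 slot2.py .633 -.0076
```

```text
[275  83] 63 24.8
46 [1077  250   52  161 7878] [ 0.6333 -0.0069  0.09  ] [(0.0122, -5.4), (0.037, -95.5)]
50 [1078  250   50  161 7663] [ 0.6333 -0.0069  0.09  ] [(0.0117, -5.4), (0.037, -95.5)]
53 [1078  250   49  161 7500] [ 0.6332 -0.0068  0.09  ] [(0.0115, -5.4), (0.037, -95.5)]
57 [1079  251   48  159 7285] [ 0.6333 -0.0068  0.09  ] [(0.0112, -5.4), (0.0366, -95.5)]
```

Request:
servo_tool(moves="0.04 -0.004 0 0 0.005;0.08 -0.008 0 0 0.005;0.1026 -0.0095 0 0 0.005;0.1026 -0.0095 0 0 0.005;0.1026 -0.0095 0.02 0 0.005;0.1026 -0.0095 0.04 0 0.005;0.1026 -0.0095 0.05 0 0.005;0.1026 -0.0095 0.05 0 0.005;0.1026 -0.0095 0.05 0 0.005")

```text
time: 25.55
position: [0.6336, -0.0072, 0.1922]
tool_rot: [0.739, 0.673, -0.001, -0.001]
ft_force: [0.2, 0.1, -1.3]
grip_width: 0.0159
grip_force: 35.0
```

```bash
python3 plan.py .6337 -.0070 .17 84.6
```

```text
pos [ 0.6336 -0.0072  0.1922] yaw 84.65 F [ 0.2  0.1 -1.3] w 0.0159 t 25.55
shift [0.0002 0.0001 0.0222] spin 0.05 dist 0.022
```

Request:
servo_tool(moves="0 0 0.004 0 0.005;0 0 0.008 0 0.005;0 0 0.012 0 0.005;0 0 0.016 0 0.005;0 0 0.02 0 0.005;0 0 0.022 0 0.005;0 0 0.022 0 0.005")

```text
time: 26.13
position: [0.6332, -0.0062, 0.1702]
tool_rot: [0.739, 0.674, -0.0, -0.001]
ft_force: [-0.2, -0.0, -2.3]
grip_width: 0.0162
grip_force: 35.0
```

Request:
servo_tool(moves="0 0 0.002 0 0.005;0 0 0.004 0 0.005;0 0 0.006 0 0.005;0 0 0.008 0 0.005;0 0 0.01 0 0.005;0 0 0.012 0 0.005;0 0 0.014 0 0.005;0 0 0.016 0 0.005;0 0 0.018 0 0.005;0 0 0.02 0 0.005")

```text
time: 26.97
position: [0.6338, -0.0064, 0.1513]
tool_rot: [0.739, 0.674, 0.0, 0.0]
ft_force: [-1.3, -0.3, 2.7]
grip_width: 0.016
grip_force: 35.0
```

Request:
servo_tool(moves="0 0 0.002 0 0.005;0 0 0.004 0 0.005;0 0 0.006 0 0.005;0 0 0.008 0 0.005;0 0 0.01 0 0.005;0 0 0.01 0 0.005")

```text
time: 27.47
position: [0.6337, -0.0063, 0.1404]
tool_rot: [0.739, 0.674, 0.0, -0.0]
ft_force: [-0.4, 0.1, -0.6]
grip_width: 0.0158
grip_force: 35.0
```

Request:
servo_tool(moves="0 0 0.001 0 0.005;0 0 0.002 0 0.005;0 0 0.003 0 0.005;0 0 0.004 0 0.005;0 0 0.005 0 0.005;0 0 0.006 0 0.005;0 0 0.007 0 0.005;0 0 0.008 0 0.005")

```text
time: 28.13
position: [0.6337, -0.0063, 0.1328]
tool_rot: [0.739, 0.674, 0.0, 0.0]
ft_force: [-0.5, 0.7, 2.9]
grip_width: 0.0157
grip_force: 35.0
```

Request:
servo_tool(moves="0 0 0.001 0 0.005;0 0 0.002 0 0.005;0 0 0.003 0 0.005;0 0 0.004 0 0.005;0 0 0.005 0 0.005;0 0 0.006 0 0.005")

```text
time: 28.63
position: [0.6337, -0.0063, 0.1268]
tool_rot: [0.739, 0.674, 0.0, 0.0]
ft_force: [0.6, -0.3, 2.0]
grip_width: 0.0156
grip_force: 35.0
```

Request:
servo_tool(moves="0 0 0.001 0 0.005;0 0 0.002 0 0.005;0 0 0.003 0 0.005;0 0 0.004 0 0.005;0 0 0.005 0 0.005;0 0 0.005 0 0.005")

```text
time: 29.13
position: [0.6337, -0.0063, 0.1219]
tool_rot: [0.739, 0.674, 0.0, 0.0]
ft_force: [0.1, 0.4, 2.3]
grip_width: 0.0155
grip_force: 35.0
```

Request:
servo_tool(moves="0 0 0.001 0 0.005;0 0 0.002 0 0.005;0 0 0.003 0 0.005;0 0 0.004 0 0.005;0 0 0.005 0 0.005;0 0 0.005 0 0.005")

```text
time: 29.63
position: [0.6349, -0.0066, 0.1216]
tool_rot: [0.739, 0.674, 0.001, 0.002]
ft_force: [-3.9, 0.4, 22.5]
grip_width: 0.016
grip_force: 35.1
```

Request:
servo_tool(moves="0 0 0.001 0 0.005;0 0 0.002 0 0.005;0 0 0.003 0 0.005;0 0 0.004 0 0.005;0 0 0.005 0 0.005")

```text
time: 30.05
position: [0.6379, -0.0071, 0.121]
tool_rot: [0.739, 0.674, 0.003, 0.005]
ft_force: [-7.5, 1.9, 44.0]
grip_width: 0.0161
grip_force: 35.3
```

Middle bay solid at tip ≈0.032 (44 N peak, under the limit; I'll chain less). Next, the left bay.

Request:
servo_tool(moves="0 0 -0.01 0 0.005;0 0 -0.04 0 0.005;0 0 -0.08 0 0.005;0 0 -0.12 0 0.005;0.03 0.01 -0.125 -3.5 0.005;0.0585 0.0186 -0.125 -7 0.005;0.0585 0.0186 -0.125 -7 0.005;0.0585 0.0186 -0.125 -7 0.005;0.0585 0.0186 -0.125 -7 0.005")

```text
time: 30.8
position: [0.6564, 0.0501, 0.2353]
tool_rot: [0.696, 0.718, -0.001, -0.001]
ft_force: [-0.7, -0.0, -1.2]
grip_width: 0.0159
grip_force: 35.0
```

```bash
python3 slot2.py .6575 .1516 n;python3 plan.py .658 .1516 .19 91.3
```

```text
[290  83] 62 30.85
46 [1140  254   54  164 7934] [0.6587 0.1511 0.09  ] [(0.0371, 90.3), (0.012, 0.5)]
50 [1141  255   52  162 7741] [0.6587 0.1511 0.09  ] [(0.0368, 90.4), (0.0116, 0.5)]
53 [1141  255   52  162 7624] [0.6587 0.1511 0.09  ] [(0.0366, 90.4), (0.0116, 0.6)]
57 [1141  255   52  161 7391] [0.6587 0.1512 0.09  ] [(0.0366, 89.9), (0.0114, 0.1)]
pos [0.6565 0.0497 0.2354] yaw 91.68 F [-0.1 -0.2 -1.8] w 0.0156 t 30.85
shift [0.1018 0.0046 0.0453] spin 0.38 dist 0.112
```

Request:
servo_tool(moves="0.04 0.0053 0 1 0.005;0.08 0.0053 0 1 0.005;0.1014 0.0053 0 1 0.005;0.1014 0.0053 0 1 0.005;0.1014 0.0053 0.02 1 0.005;0.1014 0.0053 0.035 1 0.005;0.1014 0.0053 0.044 1 0.005;0.1014 0.0053 0.044 1 0.005;0.1014 0.0053 0.044 1 0.005")

```text
time: 31.6
position: [0.6595, 0.1505, 0.1921]
tool_rot: [0.703, 0.711, -0.001, -0.0]
ft_force: [1.2, 1.2, -1.6]
grip_width: 0.0157
grip_force: 35.0
```

```bash
python3 plan.py .6588 .1512 .17 90.7
```

```text
pos [0.6595 0.1505 0.1921] yaw 90.63 F [ 1.2  1.2 -1.6] w 0.0157 t 31.6
shift [ 0.0007 -0.0007  0.0221] spin -0.07 dist 0.022
```

Request:
servo_tool(moves="0.0007 -0.0005 0.004 0 0.005;0.0007 -0.0005 0.008 0 0.005;0.0007 -0.0005 0.012 0 0.005;0.0007 -0.0005 0.016 0 0.005;0.0007 -0.0005 0.02 0 0.005;0.0007 -0.0005 0.022 0 0.005;0.0007 -0.0005 0.022 0 0.005")

```text
time: 32.18
position: [0.6588, 0.1524, 0.17]
tool_rot: [0.703, 0.712, -0.001, -0.0]
ft_force: [-0.0, 0.6, -1.3]
grip_width: 0.0161
grip_force: 35.0
```

Request:
servo_tool(moves="0 0 0.002 0 0.005;0 0 0.004 0 0.005;0 0 0.006 0 0.005;0 0 0.008 0 0.005;0 0 0.01 0 0.005;0 0 0.012 0 0.005;0 0 0.014 0 0.005;0 0 0.016 0 0.005;0 0 0.018 0 0.005;0 0 0.02 0 0.005")

```text
time: 33.02
position: [0.6595, 0.1524, 0.1513]
tool_rot: [0.703, 0.712, 0.0, 0.0]
ft_force: [-1.6, -0.3, 1.9]
grip_width: 0.0157
grip_force: 35.0
```

Request:
servo_tool(moves="0 0 0.0015 0 0.005;0 0 0.003 0 0.005;0 0 0.0045 0 0.005;0 0 0.006 0 0.005;0 0 0.0075 0 0.005;0 0 0.009 0 0.005")

```text
time: 33.52
position: [0.6594, 0.1524, 0.1418]
tool_rot: [0.703, 0.711, 0.0, 0.0]
ft_force: [-0.3, 0.8, 2.4]
grip_width: 0.0162
grip_force: 35.0
```

Request:
servo_tool(moves="0 0 0.001 0 0.005;0 0 0.002 0 0.005;0 0 0.003 0 0.005;0 0 0.004 0 0.005;0 0 0.005 0 0.005;0 0 0.006 0 0.005")

```text
time: 34.02
position: [0.6594, 0.1524, 0.1358]
tool_rot: [0.703, 0.711, 0.0, 0.0]
ft_force: [-0.0, 1.3, 2.8]
grip_width: 0.016
grip_force: 35.0
```

Request:
servo_tool(moves="0 0 0.001 0 0.005;0 0 0.002 0 0.005;0 0 0.003 0 0.005;0 0 0.004 0 0.005;0 0 0.005 0 0.005;0 0 0.006 0 0.005")

```text
time: 34.52
position: [0.6594, 0.1524, 0.1298]
tool_rot: [0.703, 0.711, 0.0, 0.0]
ft_force: [0.3, 0.3, 2.2]
grip_width: 0.0159
grip_force: 35.0
```

Request:
servo_tool(moves="0 0 0.001 0 0.005;0 0 0.002 0 0.005;0 0 0.003 0 0.005;0 0 0.004 0 0.005")

```text
time: 34.85
position: [0.6594, 0.1524, 0.1258]
tool_rot: [0.703, 0.711, 0.0, 0.0]
ft_force: [-0.7, -0.4, 2.9]
grip_width: 0.0158
grip_force: 35.0
```

Request:
servo_tool(moves="0 0 0.001 0 0.005;0 0 0.002 0 0.005;0 0 0.003 0 0.005;0 0 0.004 0 0.005;0 0 0.005 0 0.005;0 0 0.006 0 0.005")

```text
time: 35.35
position: [0.6594, 0.1524, 0.1198]
tool_rot: [0.703, 0.711, 0.0, 0.0]
ft_force: [0.0, -0.4, 2.0]
grip_width: 0.0157
grip_force: 35.0
```

Request:
servo_tool(moves="0 0 0.001 0 0.005;0 0 0.002 0 0.005;0 0 0.003 0 0.005;0 0 0.004 0 0.005")

```text
time: 35.68
position: [0.6594, 0.1524, 0.1158]
tool_rot: [0.703, 0.711, 0.0, 0.0]
ft_force: [0.3, 0.3, 1.6]
grip_width: 0.0157
grip_force: 35.0
```

Request:
servo_tool(moves="0 0 0.001 0 0.005;0 0 0.002 0 0.005;0 0 0.003 0 0.005;0 0 0.004 0 0.005")

```text
time: 36.02
position: [0.6594, 0.1524, 0.1118]
tool_rot: [0.703, 0.711, 0.0, 0.0]
ft_force: [-1.6, 0.7, 8.9]
grip_width: 0.0157
grip_force: 35.0
```

Request:
servo_tool(moves="0 0 0.001 0 0.005;0 0 0.002 0 0.005;0 0 0.003 0 0.005")

```text
time: 36.27
position: [0.6601, 0.1525, 0.1117]
tool_rot: [0.703, 0.712, 0.001, 0.001]
ft_force: [-3.6, 0.6, 17.2]
grip_width: 0.0163
grip_force: 35.1
```

All three shoes solid. Return the gauge.

Request:
servo_tool(moves="0 0 -0.01 0 0.005;0 0 -0.04 0 0.005;0 0 -0.08 0 0.005;0 0 -0.12 0 0.005;0 0 -0.135 0 0.005;-0.035 -0.018 -0.135 0 0.005;-0.07 -0.036 -0.135 -1 0.005;-0.105 -0.054 -0.135 -2 0.005;-0.14 -0.072 -0.135 -3 0.005;-0.16 -0.082 -0.135 -4.3 0.005")

```text
time: 37.1
position: [0.5763, -0.0115, 0.243]
tool_rot: [0.676, 0.737, -0.002, -0.001]
ft_force: [-0.0, 0.3, -2.2]
grip_width: 0.0153
grip_force: 35.0
```

```bash
python3 plan.py .4301 -.2907 .245 94.9
```

```text
pos [ 0.5763 -0.0115  0.243 ] yaw 94.98 F [-0.   0.3 -2.2] w 0.0153 t 37.1
shift [-0.2655 -0.1699 -0.0011] spin 0.08 dist 0.315
```

Request:
servo_tool(moves="-0.034 -0.022 0 0 0.005;-0.068 -0.044 0 0 0.005;-0.102 -0.065 0 0 0.005;-0.136 -0.087 0 0 0.005;-0.17 -0.109 0 0 0.005;-0.204 -0.131 0 0 0.005;-0.238 -0.152 0 0 0.005;-0.2655 -0.17 0 0 0.005;-0.2655 -0.17 0 0 0.005;-0.2655 -0.17 0 0 0.005")

```text
time: 37.93
position: [0.4319, -0.2892, 0.2432]
tool_rot: [0.677, 0.736, 0.0, -0.001]
ft_force: [0.1, 0.9, -1.4]
grip_width: 0.0158
grip_force: 35.0
```

Request:
servo_tool(moves="0 0 0.02 0 0.005;0 0 0.03 0 0.005;0 0 0.03 0 0.005;0 0 0.03 0 0.005")

```text
time: 38.27
position: [0.433, -0.2863, 0.213]
tool_rot: [0.675, 0.738, 0.0, -0.002]
ft_force: [0.3, 0.3, -1.0]
grip_width: 0.016
grip_force: 35.0
```

```bash
python3 plan.py .4301 -.2907 .19 94.9
```

```text
pos [ 0.433  -0.2863  0.213 ] yaw 95.1 F [ 0.3  0.3 -1. ] w 0.016 t 38.27
shift [-0.0042 -0.0032  0.023 ] spin 0.2 dist 0.024
```

Request:
servo_tool(moves="-0.0042 -0.003 0.005 0 0.005;-0.0042 -0.003 0.01 0 0.005;-0.0042 -0.003 0.01 0 0.005;-0.0042 -0.003 0.01 0 0.005;-0.0042 -0.003 0.01 0 0.005")

```text
time: 38.68
position: [0.4307, -0.2924, 0.2041]
tool_rot: [0.676, 0.737, 0.0, 0.0]
ft_force: [0.1, -0.6, -1.1]
grip_width: 0.0158
grip_force: 35.0
```

```bash
python3 plan.py .4301 -.2907 .17 94.9
```

```text
pos [ 0.4307 -0.2924  0.2041] yaw 95.01 F [ 0.1 -0.6 -1.1] w 0.0158 t 38.68
shift [ 0.0018 -0.0004  0.0341] spin 0.11 dist 0.034
```

Request:
servo_tool(moves="0.0015 -0.0004 0.006 0 0.005;0.0015 -0.0004 0.012 0 0.005;0.0015 -0.0004 0.018 0 0.005;0.0015 -0.0004 0.024 0 0.005;0.0015 -0.0004 0.03 0 0.005;0.0015 -0.0004 0.036 0 0.005;0.0015 -0.0004 0.036 0 0.005")

```text
time: 39.27
position: [0.4292, -0.2902, 0.1663]
tool_rot: [0.676, 0.737, 0.0, -0.002]
ft_force: [-0.1, 0.5, -1.0]
grip_width: 0.0157
grip_force: 35.0
```

Request:
servo_tool(moves="0 0 0.01 0 0.005;0 0 0.02 0 0.005;0 0 0.03 0 0.005;0 0 0.04 0 0.005;0 0 0.05 0 0.005;0 0 0.06 0 0.005;0 0 0.064 0 0.005;0 0 0.067 0 0.005;0 0 0.069 0 0.005;0 0 0.07 0 0.005")

```text
time: 40.1
position: [0.4301, -0.2911, 0.0978]
tool_rot: [0.676, 0.737, -0.0, 0.0]
ft_force: [0.7, -0.1, -1.2]
grip_width: 0.0159
grip_force: 35.0
```

Request:
servo_tool(moves="0 0 0.001 0 0.005;0 0 0.002 0 0.005;0 0 0.003 0 0.005;0 0 0.003 0 0.005")

```text
time: 40.43
position: [0.4304, -0.2913, 0.0969]
tool_rot: [0.675, 0.737, -0.0, 0.001]
ft_force: [-2.0, 1.0, 9.9]
grip_width: 0.0159
grip_force: 35.0
```

Seated. Release and rise, then relocate the tins with the top camera.

Request:
servo_tool(moves="0 0 0 0 0.03;0 0 0 0 0.06;0 0 0 0 0.06;0 0 0 0 0.06;0 0 0 0 0.06;0 0 -0.04 0 0.06;0 0 -0.08 0 0.06;0 0 -0.12 0 0.06;0 0 -0.15 0 0.06;0 0 -0.15 0 0.06")

```text
time: 41.27
position: [0.4334, -0.2942, 0.2515]
tool_rot: [0.675, 0.737, -0.0, 0.007]
ft_force: [0.2, -1.1, 0.9]
grip_width: 0.0592
grip_force: 0.0
```

```bash
cat > tins.py <<'E'
from h import *
P=[K]
for n in('top','scene'):
  im,m=cam(n);h=cv2.cvtColor(im,cv2.COLOR_BGR2HSV)
  cv2.imwrite(f'pics/{n}_t.png',im)
  for nm,lo,hi in(('orange',(5,150,60),(18,255,255)),('teal',(80,100,30),(100,255,255)),('any',(19,60,40),(170,255,255))):
    k=cv2.inRange(h,lo,hi);nn,l,s,c=cv2.connectedComponentsWithStats(k)
    for i in range(1,nn):
      if s[i,4]>25:
        X=ray(m,[c[i]],.025)[0]
        if .3<X[0]<.95 and abs(X[1])<.6: print(n,nm,s[i],X.round(3))
  # white rim ellipses
  g=cv2.cvtColor(im,cv2.COLOR_BGR2GRAY)
  sat=h[...,1]
  k=((g>200)&(sat<40)).astype(np.uint8) if n=='top' else ((g>185)&(sat<40)).astype(np.uint8)
  cs,_=cv2.findContours(k,cv2.RETR_EXTERNAL,cv2.CHAIN_APPROX_NONE)
  for c in cs:
    if len(c)>=15 and cv2.contourArea(c)>60:
      e=cv2.fitEllipse(c);X=ray(m,[e[0]],.05)[0]
      if .3<X[0]<.95 and abs(X[1])<.6: print(n,'rim',np.round(e[0],1),np.round(e[1],1),X.round(4))
E
python3 tins.py; python3 plan.py .459 .277 .2 180
```

```text
top any [ 421  199  124  142 4282] [ 0.426 -0.595  0.025]
top any [226 274  11  11 100] [0.381 0.166 0.025]
scene orange [357 184  21  12 139] [0.611 0.277 0.025]
scene teal [314 146  21  12 132] [0.453 0.258 0.025]
scene any [274 142  12  16 157] [0.386 0.162 0.025]
scene any [314 145  22  13 144] [0.454 0.26  0.025]
pos [ 0.4305 -0.2913  0.246 ] yaw 95.02 F [-0.4  0.9 -0.9] w 0.0597 t 41.37
shift [0.5638 0.078  0.0448] spin -84.98 dist 0.571
```

Request:
servo_tool(moves="0.036 0.018 -0.02 -6 0.087;0.073 0.036 -0.03 -12 0.087;0.11 0.055 -0.03 -18 0.087;0.146 0.074 -0.03 -24 0.087;0.183 0.093 -0.03 -30 0.087;0.22 0.112 -0.03 -36 0.087;0.256 0.13 -0.03 -42 0.087;0.293 0.149 -0.03 -48 0.087;0.33 0.167 -0.03 -54 0.087;0.366 0.186 -0.03 -60 0.087")

```text
time: 42.2
position: [0.582, 0.0921, 0.272]
tool_rot: [0.214, 0.977, -0.001, -0.003]
ft_force: [0.7, -1.4, 0.5]
grip_width: 0.0866
grip_force: 0.0
```

```bash
python3 plan.py .66 .28 .27 180
```

```text
pos [0.582  0.0921 0.272 ] yaw 155.32 F [ 0.7 -1.4  0.5] w 0.0866 t 42.2
shift [0.0076 0.2033 0.0016] spin -24.68 dist 0.203
```

Request:
servo_tool(moves="0 0.04 0 -6 0.087;0 0.08 0 -12 0.087;0.004 0.12 0 -18 0.087;0.0076 0.16 0 -24 0.087;0.0076 0.2033 0 -24.7 0.087;0.0076 0.2033 0 -24.7 0.087;0.0076 0.2033 0 -24.7 0.087;0.0076 0.2033 0 -24.7 0.087")

```text
time: 42.87
position: [0.6609, 0.2768, 0.2719]
tool_rot: [0.002, 1.0, -0.001, -0.003]
ft_force: [0.1, -1.0, -0.2]
grip_width: 0.0868
grip_force: 0.0
```

```bash
cat > tw.py <<'E'
from h import *
im,m=cam('wrist');o=get_obs();print(o['position'],o['time']);cv2.imwrite('pics/tw.png',im)
g=cv2.cvtColor(im,cv2.COLOR_BGR2GRAY)
c=cv2.HoughCircles(cv2.medianBlur(g[:260],3),cv2.HOUGH_GRADIENT,1,30,param1=100,param2=25,minRadius=15,maxRadius=60)
if c is not None:
  for u in c[0]:
    X=ray(m,[u[:2]],.05)[0];e=ray(m,[u[:2]+[u[2],0]],.05)[0];h=cv2.cvtColor(im,cv2.COLOR_BGR2HSV)[int(u[1]),int(u[0])]
    print(u.round(1),X.round(4),'r',np.linalg.norm(e-X).round(4),h)
E
python3 tw.py
```

```text
[0.66116298 0.2761291  0.27280104] 42.9167
[301.5 116.5  19. ] [0.5912 0.2958 0.05  ] r 0.0225 [ 75   8 132]
[188.5  94.5  27.9] [0.5646 0.163  0.05  ] r 0.033 [165  54  19]
[83.5 77.5 47.1] [0.5418 0.0375 0.05  ] r 0.0578 [  0 255   2]
[167.5 171.5  30.7] [0.6559 0.1298 0.05  ] r 0.0386 [140  49  31]
```

Request:
servo_tool(moves="0.035 0.01 0.02 0 0.087;0.07 0.018 0.05 0 0.087;0.07 0.018 0.09 0 0.087;0.07 0.018 0.13 0 0.087;0.07 0.018 0.16 0 0.087;0.07 0.018 0.18 0 0.087;0.07 0.018 0.19 0 0.087;0.07 0.018 0.19 0 0.087;0.07 0.018 0.19 0 0.087")

```text
time: 43.67
position: [0.5929, 0.2948, 0.0855]
tool_rot: [0.003, 1.0, 0.0, 0.0]
ft_force: [-0.2, -0.5, 1.5]
grip_width: 0.0868
grip_force: 0.0
```

```bash
python3 plan.py .591 .294 -.013 180
```

```text
pos [0.5929 0.2948 0.0855] yaw 179.62 F [-0.2 -0.5  1.5] w 0.0868 t 43.67
shift [ 0.002  -0.0008  0.0985] spin -0.38 dist 0.099
```

Now straight down over the tin (slowly at the end), then close.

Request:
servo_tool(moves="0.002 -0.0008 0.03 0 0.087;0.002 -0.0008 0.055 0 0.087;0.002 -0.0008 0.075 0 0.087;0.002 -0.0008 0.085 0 0.087;0.002 -0.0008 0.093 0 0.087;0.002 -0.0008 0.098 0 0.087;0.002 -0.0008 0.098 0 0.087")

```text
time: 44.25
position: [0.5911, 0.2951, -0.0127]
tool_rot: [0.003, 1.0, 0.0, 0.001]
ft_force: [0.3, -0.3, 1.1]
grip_width: 0.0872
grip_force: 0.0
```

Request:
servo_tool(moves="0 0 0 0 0.06;0 0 0 0 0.045;0 0 0 0 0.045;0 0 0 0 0.045;0 0 0 0 0.045;0 0 0 0 0.045", grip_force=20)

```text
time: 44.75
position: [0.5907, 0.2952, -0.0126]
tool_rot: [0.003, 1.0, 0.0, 0.0]
ft_force: [-0.3, 0.6, 1.5]
grip_width: 0.0596
grip_force: 20.0
```

Request:
servo_tool(moves="0 0 -0.02 0 0.045;0 0 -0.05 0 0.045;0.01 -0.03 -0.06 0 0.045;0.02 -0.065 -0.06 0 0.045;0.026 -0.1 -0.06 0 0.045;0.026 -0.13 -0.06 0 0.045;0.026 -0.1445 -0.06 0 0.045;0.026 -0.1445 -0.06 0 0.045;0.026 -0.1445 -0.06 0 0.045;0.026 -0.1445 -0.06 0 0.045")

```text
time: 45.58
position: [0.5636, 0.1511, 0.0467]
tool_rot: [0.003, 1.0, 0.0, -0.0]
ft_force: [-0.1, 0.3, -2.8]
grip_width: 0.0598
grip_force: 20.0
```

```bash
python3 plan.py .5638 .1505 -.006 180
```

```text
pos [0.5636 0.1511 0.0467] yaw 179.7 F [-0.1  0.3 -2.8] w 0.0598 t 45.58
shift [-0.0002 -0.0006  0.0527] spin -0.3 dist 0.053
```

Request:
servo_tool(moves="0 0 0.02 0 0.045;0 0 0.035 0 0.045;0 0 0.045 0 0.045;0 0 0.05 0 0.045;0 0 0.053 0 0.045;0 0 0.054 0 0.045;0 0 0.054 0 0.045")

```text
time: 46.17
position: [0.5636, 0.1513, -0.0066]
tool_rot: [0.002, 1.0, 0.0, 0.0]
ft_force: [-0.3, 0.6, -2.8]
grip_width: 0.0596
grip_force: 20.0
```

Request:
servo_tool(moves="0 0 0.001 0 0.045;0 0 0.0015 0 0.045;0 0 0.0015 0 0.045;0 0 0.0015 0 0.065;0 0 0.0015 0 0.087;0 0 0.0015 0 0.087;0 0 0.0015 0 0.087;0 0 -0.03 0 0.087;0 0 -0.07 0 0.087;0 0 -0.1 0 0.087")

```text
time: 47.0
position: [0.564, 0.1505, 0.0942]
tool_rot: [0.003, 1.0, -0.0, 0.0]
ft_force: [0.6, -0.8, 0.6]
grip_width: 0.0864
grip_force: 0.0
```

Request:
servo_tool(moves="0 0.03 -0.04 0 0.087;0 0.06 -0.08 0 0.087;0 0.1 -0.12 0 0.087;0 0.13 -0.15 0 0.087;0 0.13 -0.15 0 0.087;0 0.13 -0.15 0 0.087;0 0.13 -0.15 0 0.087")

```text
time: 47.58
position: [0.5649, 0.2819, 0.2443]
tool_rot: [0.001, 1.0, 0.0, 0.002]
ft_force: [-0.6, -0.6, -0.2]
grip_width: 0.087
grip_force: 0.0
```

```bash
python3 tw.py; python3 tins.py | grep -v rim
python3 - <<'E'
from h import *
im=cams.camera('wrist');s=cams.camera('scene');t=cams.camera('top')
a=cv2.resize(im,(400,300));b=cv2.resize(s[100:310,110:390],(400,300));c=cv2.resize(t[150:300,160:430],(540,300))
out=np.zeros((600,800,3),np.uint8);out[:300,:400]=a;out[:300,400:]=b;out[300:,:540]=c;cv2.imwrite('pics/combo.png',out)
E
```

```text
[0.56377901 0.28042452 0.24237615] 47.6333
[180.5 171.5  29. ] [0.5573 0.1605 0.05  ] r 0.0338 [ 83   8 121]
[278.5  53.5  29.1] [0.4309 0.275  0.05  ] r 0.0309 [ 80   6 127]
[ 66.5 154.5  29.3] [0.5357 0.0261 0.05  ] r 0.036 [ 45 204   5]
top any [  99  127   80  114 2794] [0.678 0.448 0.025]
top any [ 87 145  23 114 900] [0.617 0.57  0.025]
top any [226 274  11  11 103] [0.38  0.166 0.025]
scene orange [301 199  13  12  63] [0.574 0.128 0.025]
scene teal [314 146  21  12 137] [0.452 0.257 0.025]
scene any [274 142  12  16 153] [0.386 0.162 0.025]
scene any [314 145  22  13 145] [0.454 0.26  0.025]
```

View pics/combo.png

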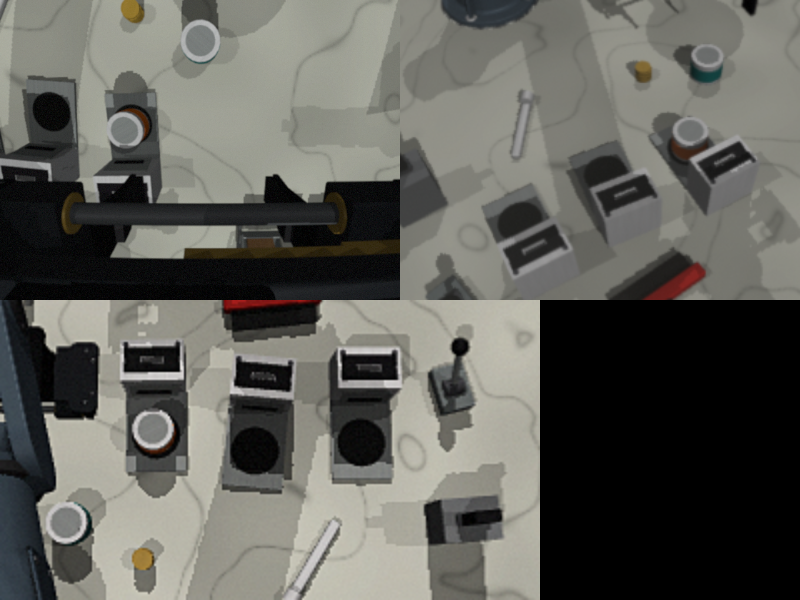

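Orange stands centred on the left pad, gauge sits in its stand (combo (468,520)), and the teal tin is now at wrist (278,53) → (0.431,0.275), radius 31 mm as it should be. No third tin.

Request:
servo_tool(moves="0.035 -0.002 0.02 0 0.087;0.07 -0.004 0.04 0 0.087;0.1 -0.006 0.06 0 0.087;0.131 -0.006 0.09 0 0.087;0.131 -0.006 0.12 0 0.087;0.131 -0.006 0.15 0 0.087;0.131 -0.006 0.155 0 0.087;0.131 -0.006 0.155 0 0.087;0.131 -0.006 0.155 0 0.087")

```text
time: 48.63
position: [0.4343, 0.2751, 0.0882]
tool_rot: [0.003, 1.0, 0.0, 0.0]
ft_force: [0.8, 0.1, 0.2]
grip_width: 0.0869
grip_force: 0.0
```

```bash
python3 plan.py .432 .2745 -.013 180
```

```text
pos [0.4343 0.2751 0.0882] yaw 179.66 F [0.8 0.1 0.2] w 0.0869 t 48.63
shift [ 0.0023 -0.0007  0.1012] spin -0.34 dist 0.101
```

Request:
servo_tool(moves="0.0023 0 0.03 0 0.087;0.0023 0 0.055 0 0.087;0.0023 0 0.075 0 0.087;0.0023 0 0.087 0 0.087;0.0023 0 0.096 0 0.087;0.0023 0 0.101 0 0.087;0.0023 0 0.101 0 0.087")

```text
time: 49.22
position: [0.4319, 0.2754, -0.0129]
tool_rot: [0.003, 1.0, 0.0, 0.001]
ft_force: [0.1, 0.7, 0.2]
grip_width: 0.0874
grip_force: 0.0
```

Request:
servo_tool(moves="0 0 0 0 0.06;0 0 0 0 0.045;0 0 0 0 0.045;0 0 0 0 0.045;0 0 0 0 0.045;0 0 0 0 0.045", grip_force=20)

```text
time: 49.72
position: [0.4312, 0.2751, -0.0126]
tool_rot: [0.002, 1.0, -0.0, 0.0]
ft_force: [0.0, -1.9, 3.3]
grip_width: 0.0597
grip_force: 20.0
```

Request:
servo_tool(moves="0 0 -0.03 0 0.045;0 0 -0.07 0 0.045;-0.015 -0.036 -0.09 0 0.045;-0.03 -0.073 -0.09 0 0.045;-0.045 -0.11 -0.09 0 0.045;-0.06 -0.15 -0.09 0 0.045;-0.075 -0.187 -0.09 0 0.045;-0.09 -0.225 -0.09 0 0.045;-0.105 -0.26 -0.09 0 0.045;-0.108 -0.273 -0.09 0 0.045")

```text
time: 50.55
position: [0.5414, -0.0035, 0.077]
tool_rot: [0.004, 1.0, -0.001, 0.003]
ft_force: [0.6, -0.3, -3.0]
grip_width: 0.0593
grip_force: 20.0
```

Request:
servo_tool(moves="0 0 0 0 0.045;0 0 0 0 0.045;0 0 0 0 0.045")

```text
time: 50.8
position: [0.536, 0.003, 0.0764]
tool_rot: [0.002, 1.0, 0.001, -0.001]
ft_force: [0.0, 1.0, -2.2]
grip_width: 0.0591
grip_force: 20.0
```

```bash
python3 plan.py .5391 .002 -.006 180
```

```text
pos [0.536  0.003  0.0764] yaw 179.73 F [ 0.   1.  -2.2] w 0.0591 t 50.8
shift [-0.0033 -0.0011  0.0823] spin -0.27 dist 0.082
```

Request:
servo_tool(moves="-0.003 -0.001 0.02 0 0.045;-0.003 -0.001 0.045 0 0.045;-0.003 -0.001 0.062 0 0.045;-0.003 -0.001 0.073 0 0.045;-0.003 -0.001 0.08 0 0.045;-0.003 -0.001 0.0825 0 0.045;-0.003 -0.001 0.0835 0 0.045;-0.003 -0.001 0.0835 0 0.045")

```text
time: 51.47
position: [0.541, 0.001, -0.0061]
tool_rot: [0.002, 1.0, -0.0, 0.001]
ft_force: [-0.1, -0.1, -2.6]
grip_width: 0.0593
grip_force: 20.0
```

Request:
servo_tool(moves="0 0 0.001 0 0.045;0 0 0.0015 0 0.045;0 0 0.0015 0 0.045;0 0 0.0015 0 0.065;0 0 0.0015 0 0.087;0 0 0.0015 0 0.087;0 0 0.0015 0 0.087;0 0 -0.03 0 0.087;0 0 -0.07 0 0.087;0 0 -0.11 0 0.087")

```text
time: 52.3
position: [0.5393, 0.0008, 0.1033]
tool_rot: [0.003, 1.0, 0.0, -0.002]
ft_force: [0.8, 0.9, 0.3]
grip_width: 0.086
grip_force: 0.0
```

Request:
servo_tool(moves="0 0 -0.04 0 0.06;0 0 -0.08 0 0.03;-0.03 -0.02 -0.1 0 0;-0.06 -0.05 -0.1 0 0;-0.09 -0.08 -0.1 0 0;-0.12 -0.11 -0.1 0 0;-0.15 -0.14 -0.1 0 0;-0.175 -0.175 -0.1 0 0;-0.18 -0.21 -0.1 0 0;-0.18 -0.245 -0.1 0 0")

```text
time: 53.13
position: [0.7211, -0.2472, 0.2021]
tool_rot: [0.002, 1.0, -0.0, 0.0]
ft_force: [0.8, -0.5, -0.1]
grip_width: 0.0282
grip_force: 0.0
```

```bash
python3 plan.py .73 -.273 .13 180; python3 tins.py | grep -E "orange|teal"
```

```text
pos [ 0.7211 -0.2472  0.2021] yaw 179.76 F [ 0.8 -0.5 -0.1] w 0.0282 t 53.13
shift [-0.009  -0.0257  0.0721] spin -0.24 dist 0.077
top orange [229 218  18   9  29] [0.542 0.144 0.025]
```

Request:
servo_tool(moves="-0.003 -0.026 0 0 0;-0.003 -0.026 0.03 0 0;-0.003 -0.026 0.065 0 0;-0.003 -0.026 0.1 0 0;-0.003 -0.026 0.13 0 0;-0.003 -0.026 0.157 0 0;-0.003 -0.026 0.157 0 0;-0.003 -0.026 0.157 0 0")

```text
time: 53.9
position: [0.7205, -0.2698, 0.044]
tool_rot: [0.002, 1.0, 0.001, -0.002]
ft_force: [0.2, -0.0, -0.4]
grip_width: 0.0005
grip_force: 0.0
```

Request:
servo_tool(moves="0.015 -0.003 0 0 0;0.03 -0.006 0 0 0;0.045 -0.0095 0 0 0;0.06 -0.0125 0 0 0;0.075 -0.0155 0 0 0;0.09 -0.019 0 0 0;0.1 -0.021 0 0 0;0.106 -0.022 0 0 0;0.109 -0.023 0 0 0;0.111 -0.023 0 0 0")

```text
time: 54.73
position: [0.613, -0.2945, 0.0478]
tool_rot: [0.003, 1.0, -0.001, 0.002]
ft_force: [3.9, 0.6, 1.3]
grip_width: 0.0006
grip_force: 2.0
```

Request:
servo_tool(moves="0.003 -0.001 0 0 0;0.006 -0.001 0 0 0;0.006 -0.001 0 0 0;0.006 -0.001 0 0 0")

```text
time: 55.07
position: [0.6125, -0.2948, 0.0481]
tool_rot: [0.003, 1.0, -0.001, 0.007]
ft_force: [12.2, 3.3, 0.4]
grip_width: 0.0006
grip_force: 5.3
```

At the near stop. Back off, rise clear and verify.

Request:
servo_tool(moves="-0.02 0.004 0 0 0;-0.05 0.006 0 0 0;-0.09 0.006 -0.02 0 0;-0.1 0.006 -0.06 0 0;-0.1 0.006 -0.1 0 0;-0.1 0.006 -0.14 0 0;-0.1 0.006 -0.18 0 0;-0.1 0.006 -0.2 0 0;-0.1 0.006 -0.2 0 0;-0.1 0.006 -0.2 0 0")

```text
time: 55.9
position: [0.7059, -0.2891, 0.2484]
tool_rot: [0.002, 1.0, -0.001, 0.001]
ft_force: [0.1, -0.1, -1.2]
grip_width: 0.0003
grip_force: 0.0
```

Run:
```python
from h import *
im,m=cam('wrist');o=get_obs();print(o['position'],o['ft_force'],o['time'])
g=cv2.cvtColor(im,cv2.COLOR_BGR2GRAY)[:245]
n,l,s,c=cv2.connectedComponentsWithStats((g<45).astype(np.uint8))
for i in range(1,n):
  if s[i,4]>150: print('dark',s[i],ray(m,[c[i]],.101)[0].round(4),ray(m,[c[i]],.162)[0].round(4))
print('ball near/far',proj(m,[[.588,-.303,.101],[.672,-.285,.101]]).round(0).tolist())
c=cv2.HoughCircles(cv2.medianBlur(g,3),cv2.HOUGH_GRADIENT,1,20,param1=100,param2=16,minRadius=9,maxRadius=40)
for u in c[0]: print(u.round(1),'z.056',ray(m,[u[:2]],.056)[0].round(4),'z.101',ray(m,[u[:2]],.101)[0].round(4))
t,m=cam('top');gt=cv2.cvtColor(t,cv2.COLOR_BGR2GRAY)
c=cv2.HoughCircles(cv2.resize(gt,None,fx=3,fy=3,interpolation=cv2.INTER_CUBIC),cv2.HOUGH_GRADIENT,1,30,param1=120,param2=22,minRadius=27,maxRadius=40)
if c is not None:
  for u in c[0][:10]: print('top',(u/3).round(1),ray(m,[u[:2]/3],.056)[0].round(4))
```

```text
[ 0.70474673 -0.28852499  0.24579539] [0.37568625 0.48622632 0.51787886] 55.95
dark [ 497    6   41   61 1162] [ 0.5605 -0.0699  0.101 ] [ 0.5728 -0.1085  0.162 ]
dark [ 367   11   59   63 2905] [ 0.5675 -0.1852  0.101 ] [ 0.5785 -0.2034  0.162 ]
dark [255  52  26  27 539] [ 0.5887 -0.3057  0.101 ] [ 0.596  -0.3026  0.162 ]
dark [ 518   95   42   39 1078] [ 0.6321 -0.0332  0.101 ] [ 0.6317 -0.0783  0.162 ]
dark [ 377  108   77   37 2170] [ 0.6445 -0.1619  0.101 ] [ 0.6419 -0.1842  0.162 ]
dark [ 424  186  110   45 2399] [ 0.724  -0.0846  0.101 ] [ 0.7074 -0.1206  0.162 ]
dark [470 229  17  16 242] [ 0.7629 -0.0785  0.101 ] [ 0.7394 -0.1155  0.162 ]
ball near/far [[270.0, 64.0], [290.0, 153.0]]
[396.5  41.5  31.5] z.056 [ 0.5594 -0.1713  0.056 ] z.101 [ 0.5675 -0.1848  0.101 ]
[527.5  35.5  30.5] z.056 [ 0.5484 -0.026   0.056 ] z.101 [ 0.5578 -0.0563  0.101 ]
[550.5  33.5  31.7] z.056 [0.5449 0.001  0.056 ] z.101 [ 0.5547 -0.0323  0.101 ]
[267.5  65.5  13.6] z.056 [ 0.584  -0.3079  0.056 ] z.101 [ 0.5892 -0.3057  0.101 ]
[278.5 114.5  35. ] z.056 [ 0.635  -0.2967  0.056 ] z.101 [ 0.6344 -0.2958  0.101 ]
[512.5  64.5  34.9] z.056 [ 0.5792 -0.0396  0.056 ] z.101 [ 0.5851 -0.0683  0.101 ]
[499.5  46.5  35. ] z.056 [ 0.5612 -0.0571  0.056 ] z.101 [ 0.5691 -0.0837  0.101 ]
[418.5 126.5  38.3] z.056 [ 0.6478 -0.1403  0.056 ] z.101 [ 0.6457 -0.1573  0.101 ]
[238.5 118.5   9.6] z.056 [ 0.639  -0.3409  0.056 ] z.101 [ 0.6379 -0.3349  0.101 ]
[267.5  93.5  15.6] z.056 [ 0.6128 -0.3084  0.056 ] z.101 [ 0.6147 -0.3061  0.101 ]
[340.5 111.5  28.1] z.056 [ 0.632  -0.2286  0.056 ] z.101 [ 0.6317 -0.2355  0.101 ]
[549.5  97.5  15.8] z.056 [0.6129 0.0106 0.056 ] z.101 [ 0.6149 -0.0239  0.101 ]
top [237.8 216.5  12.4] [0.5577 0.1455 0.056 ]
```

```bash
python3 -c "
from rig import job
print(job.hand_in())"
```

```text
the job is handed in; nothing more can be done
None
```

I handed the job in at about 56 s. I felt all three shoes come up solid and the gauge is back down in its stand. Both tins present (there was no third) stand on the left and middle pads, and the lever is back at its near stop. The hand-in returned no verdict. My first tries at the lever missed because the fingertips sit about 35 mm behind the reported TCP, and the middle bay's push peaked at about 44 N, under the 60 N limit.

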